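Stack a roller hub in the jig and hold the screw guide over it

TASK

Build up the roller hub unit in the jig's round pocket: set down (do not drop) the hub, then the spacer ring on it, then the cover disc, each flat and fully down and let go before the next. Then take the bow handle of the spring-return screw guide, pull the guide out over the stack until its scribed line meets the line on the side guides, and hold it there: finish while still holding it, because it springs back when let go and a colleague is about to drive the screw. Leave the screw bin, the cordless driver and the spanner where they are.

Things in the scene. Friction and masses are not known exactly. Their poses are not given: they have to be found in the camera images.
- jig: the assembly jig, bolted to the bench, its place and turn (up to 17 degrees) vary: an aluminium plate 425 x 130 x 15 mm with the pocket near its robot-side end and the screw guide behind. Origin: on the bench (z = 0) under the pocket's centre. Its +x runs from the pocket along the plate, away from the robot, to the screw guide; z up. The plate reaches from x = -65 to +360 mm, y = -65 to +65 mm
- pocket (a point): centre of the pocket's floor, 15 mm above the bench. The pocket is 51 mm across, formed by two curved aluminium walls 45 mm high above the floor (outer radius 42 mm), one on the -x and one on the +x side, with a 3 mm lead-in chamfer at the top; on the jig's +y and -y sides it is open from top to floor in gaps about 34 mm wide at the inside, flaring outwards, so the fingers that hold a part can go right down if they close along the jig's y
- hub: roller hub, the lowest part: turned aluminium cylinder 48 mm in diameter, 24 mm high, about 0.11 kg, with a groove round it and a recess with a raised centre in its top face; stands upright on the bench. Origin: centre of its underside, z up
- spacer: spacer, the middle part: black plastic ring, outer diameter 48 mm, hole 26 mm, 10 mm high, about 0.02 kg, lies flat on the bench. Origin: centre of its underside, z up
- disc: cover disc, the top part: steel disc 48 mm in diameter, 8 mm thick, about 0.10 kg, with a 9 mm countersunk hole in the middle, lies flat on the bench, countersink up. Origin: centre of its underside, z up
- slide (a joint): travel of the spring-return screw guide in m: 0 = home (sprung back, clear of the pocket), growing as it is pulled out along the jig's -x, over the pocket. Mark at 0.085 (the scribed lines meet and the bush stands right over the pocket's centre), end stop at 0.105. The spring pulls it home with about 8 N at home and about 12 N at the mark
- guide: the moving screw guide: a steel plate 164 x 70 x 8 mm, its underside 66 mm above the bench (9 mm above the finished stack; the bush stands 3 mm out below it), with a flanged steel bush (15 mm bore) in its robot-side end and a black bow handle on top. Origin: on the bush's axis at the plate's underside; axes as the jig's
- handle (a point): middle of the bow handle's grip bar: a round bar 12 mm thick and 50 mm long over all, along the jig's y, on two legs. Its centre is 114 mm above the bench, 40 mm above the plate's top, and 65 mm behind (jig +x of) the bush's axis; nothing stands beside it, so it can be pinched from above with the fingers closing along the jig's x
- bush (a point): axis of the bush at the plate's underside; at the mark it stands over the pocket's centre and the disc's hole
- mark_slide (a point): middle of the dark scribed line across the top of the moving plate, 115 mm behind the bush's axis
- mark_fixed (a point): point midway between the dark scribed lines on the two steel side strips (83 mm above the bench), 115 mm behind the pocket's centre; mark_slide comes to the same place along the jig's x at the mark
- screw_bin: grey stacking bin 160 x 100 x 75 mm with screws, to the robot's right, to be left alone. Origin: centre of its underside
- driver: cordless driver 190 mm long, 200 mm high, standing on its battery, at the far left, to be left alone. Origin: centre of the battery's underside
- spanner: steel spanner 190 mm long lying on the bench at the left, to be left alone. Origin: near its middle, on the bench
Mind the look-alikes: they are no part of the job. Leave any brown or purple look-alike of the disc alone. Several things have the shape of the hub; the one meant has the colours described above.

How it is judged:
By the outcome, as a careful person would: the job done as asked, in the order asked, and still so for the second after the job is handed in, while the arm keeps its last pose, push and grip.
It also fails if it takes over 72 s, if anything falls off the work surface, if the arm or the gripper's body presses on something with over 40 N, if the wrist force passes 120 N, or if a joint passes its speed limit or range.

ROBOT

A 6-joint arm with a two-finger parallel gripper is mounted at the origin on the work surface. World frame = base frame: x ahead of the robot, y to its left, z up, the work surface at z = 0. Lengths are in m, angles in rad, forces in N, time in s.
With the tool pointing down it reaches from about 0.4 to 0.825 m from the base axis. Payload 7 kg.
Tool frame: the origin (TCP) lies midway between the tips of the shut fingers; the grasp point (between the pads) lies 19 mm behind it; z points along the fingers, y is the line along which they close (so a half turn about z gives the same grasp; the last joint's range is limited). The gripper opens to 88 mm and grips with 3 to 60 N. Pads are 19 mm wide; open, the fingers measure 130 mm over their backs; the gripper's body (78 mm by 193 mm) begins 47 mm behind the grasp point.
Start: joints at [-0.877, 0.359, 0.012, 0, -1.224, -0.288], TCP at [0.266, -0.62, 0.227] pointing down, gripper open.
Joint ranges: [-3.07, 3.07], [-1.43, 2.12], [-1.02, 1.25], [-3.03, 1.67], [-3.05, -0], [-3.03, 3.03]. Speed limits (rad/s): [2.39, 2.39, 3.01, 3.14, 3.14, 3.14].

INTERFACE

Orientations are given as [roll, pitch, yaw] about the fixed x, y, z axes, in that order (R = Rz(yaw) Ry(pitch) Rx(roll)).
In Python, from station import arm gives the robot as it stands.
- The arm moves only by the tool servo_tool, never from a script. Its argument "deltas" is a list of rows, each a list of 7 numbers: the closure, from -1 (fully open) to 1 (shut), then the shift along the tool's x, y, z in mm, then the turn, a rotation vector about the tool's x, y, z in degrees. In form: [[gripper, x, y, z, ax, ay, az], ...]. A call has 1 to 20 rows; each row shifts and turns the commanded pose from where the row before left it, along the tool's axes as they then stand; what a row does not reach is not made up. A row lasts 1/12 s, in which the tool goes at most 41.7 mm and 7.16 degrees, less where a joint would pass 70% of its speed; a pose out of reach is approached as far as the arm can. A call is refused whole if a number of a shift passes 41.7 or a number of a turn 7.16, either way. A call with a gripper value outside its range is refused whole. The fingers move at their own pace and stop on an object; "squeeze" is the grip in N (left out, the last holds). Time passes only in rows, so rows that do not move let the fingers close. It gives the time, the measured TCP pose, the force, the opening and the grip force at its end, in the units of the state.
- arm.get_state(): the state, without advancing time (a new reading comes with each control period).
- arm.grab_frame(name): name is "side" or "top"; returns a dict with "color" (480x640x3 uint8, red, green, blue), "K" (3x3 intrinsics, pixels), "distortion" ([k1, k2, p1, p2, k3] as OpenCV has them; the pictures are not rectified), "position" and "orientation" of the camera in the world. Camera axes: x right, y down, z forward; pixel columns grow to the right and rows downward; lengths in m; the calibration is good to about 2 mm. A picture is of the moment at which its call begins. There is no depth.
- arm.job_done(): hands the job in; it is judged then, once.
Trained networks look in a picture, given as the dict that the camera call returned (one of the last four; its "shot" number tells which), for a name from the list of things; names that differ only in an ending like _2 or _b are one class to them, and where a whole thing is asked for, a point or a joint stands for the part that bears it (a point fixed in the world has none). Each returns a list of dicts, best first, with "conf" (0 to 1); they miss things now and then, are a little off and sometimes report something else, mostly with a low value. They report only what shows in the picture. A call takes as long as a camera call. They do not tell look-alikes from the thing itself.
- arm.recognise(query, picture): "at" ([x, y, z] in m, in the coordinates of the camera as it stood for that picture, good to about 4 mm: the middle of the surface that is visible of it).
The state is a dict: "t": time; "q": joint angles; "qd": joint speeds; "joint_efforts": joint torques, N m; "eef_pos": TCP position; "ee_rot": TCP orientation; "force": force on the tool from outside, world axes, zero at the start; "moment": the same for the moment, N m; "width": finger opening in m; "gripper_force": force on a finger pad.
Only numpy, scipy, OpenCV 4.12 (cv2) and the standard library are available. Lean on these libraries where they do the work, as an engineer would, in place of code of your own. Each camera call takes 0.05 s, during which the arm holds its last target. There are 200 camera calls.

## Working session

There is one attempt and no reset: what is moved stays moved. The work goes in short steps, Python scripts to look and compute and a tool call to move; the robot and the scene stay as the last step left them, time stands still between calls to the robot, and variables do not carry over. Pictures are saved under pics/ and viewed, at most 10 in all, crops included, and the job is handed in when it is done.

Besides the shell and the picture viewer there is one more tool, called by a JSON object that holds its "api" and its "payload", one argument or row to a line. servo_tool: Moves the arm, as the interface text tells. Its arguments: {"type":"object","properties":{"deltas":{"type":"array","items":{"type":"array","items":{"type":"number"}}},"squeeze":{"type":"number"}},"required":["deltas"]}

```bash
mkdir -p pics; ls
cat > h.py <<'E'
import numpy as np, cv2, json
from scipy.spatial.transform import Rotation as R
from station import arm
def campose(f):
    o=np.array(f["orientation"],float)
    Rm=o if o.shape==(3,3) else (R.from_euler('xyz',o).as_matrix() if o.size==3 else R.from_quat(o).as_matrix())
    return Rm,np.array(f["position"],float)
def toworld(f,p):
    Rm,t=campose(f); return Rm@np.array(p)+t
def pix2plane(f,uv,z):
    Rm,t=campose(f)
    n=cv2.undistortPoints(np.array([[uv]],float),np.array(f["K"]),np.array(f["distortion"]))[0,0]
    d=Rm@np.array([n[0],n[1],1]); return t+d*(z-t[2])/d[2]
def proj(f,P):
    Rm,t=campose(f); 
    return cv2.projectPoints(np.array(P,float).reshape(-1,3),cv2.Rodrigues(Rm.T)[0],-Rm.T@t,np.array(f["K"]),np.array(f["distortion"]))[0][:,0]
def save(f,n): cv2.imwrite(f"pics/{n}.png",f["color"][:,:,::-1])
E
python3 - <<'E'
from h import *
import pickle
for n in("top","side"):
    f=arm.grab_frame(n); save(f,n+"0"); print(n,f["position"],f["orientation"],f["K"][0])
    pickle.dump(f,open(n+"0.pkl","wb"))
    for q in("hub","spacer","disc","pocket","handle","bush","mark_slide","mark_fixed","jig"):
        try:
            for r in arm.recognise(q,f)[:5]: print(q,round(r["conf"],2),toworld(f,r["at"]).round(4),proj(f,toworld(f,r["at"])).round(0))
        except Exception as e: print(q,e)
print(arm.get_state())
E
```

```text
pics
top [0.39764099 0.0063095  1.33459971] [-3.0156728  -0.00876574 -1.59749329] [558.76449253   0.         316.694848  ]
hub 0.82 [ 0.3982 -0.1976  0.0239] [[399. 306.]]
hub 0.61 [ 0.4726 -0.2441  0.0251] [[418. 274.]]
spacer 0.61 [0.4977 0.2149 0.0105] [[222. 269.]]
disc 0.84 [ 0.5877 -0.1555  0.0098] [[377. 227.]]
disc 0.77 [ 0.5899 -0.2532  0.0089] [[418. 225.]]
disc 0.73 [0.4038 0.4367 0.007 ] [[127. 312.]]
disc 0.58 [ 0.6913 -0.2142  0.0108] [[400. 184.]]
pocket 0.94 [ 0.6343 -0.0167  0.0165] [[319. 209.]]
bush 0.71 [ 0.645  -0.0173  0.0751] [[319. 200.]]
bush 0.53 [ 0.6305 -0.0173  0.0185] [[319. 210.]]
mark_slide 0.94 [ 0.6452 -0.0174  0.0775] [[319. 199.]]
mark_fixed 0.93 [ 0.6359 -0.013   0.015 ] [[317. 208.]]
jig 0.89 [ 0.6339 -0.0181  0.0162] [[319. 209.]]
side [0.00110823 0.80768725 0.82466635] [-2.19240038  0.00858333 -2.56555795] [483.55603302   0.         321.29507134]
hub 0.68 [ 0.3957 -0.1896  0.021 ] [[401. 259.]]
hub 0.63 [ 0.4697 -0.2385  0.0172] [[385. 243.]]
hub 0.55 [0.6152 0.0044 0.0273] [[295. 268.]]
spacer 0.51 [0.5017 0.2233 0.0088] [[280. 342.]]
disc 0.6
[... 434 characters left out ...]
295. 267.]]
{'t': 1.0, 'q': array([-8.76897590e-01,  3.58623514e-01,  1.18869298e-02, -1.01174102e-05,
       -1.22410278e+00, -2.88114537e-01]), 'qd': array([-8.01663914e-05, -1.80894824e-04, -9.54089299e-04,  4.40002219e-05,
       -6.23396776e-04, -1.14998330e-03]), 'joint_efforts': array([-7.66799367e-04, -5.82386577e+01,  2.93301344e+01,  7.00234115e+00,
        1.24851600e-02, -2.68186642e-05]), 'eef_pos': array([ 0.26642994, -0.62016005,  0.2265385 ]), 'ee_rot': array([ 3.14154869e+00, -3.10563090e-06, -2.73581189e+00]), 'force': array([-1.30625696,  0.12093716,  0.35389166]), 'moment': array([-0.00091209,  0.00148138,  0.06612287]), 'gripper_force': 0.0, 'width': 0.08760952943188595}
```

View pics/top0.png

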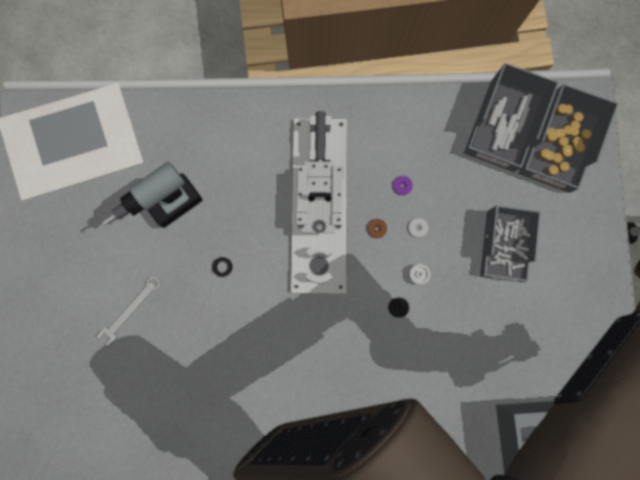

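View pics/side0.png

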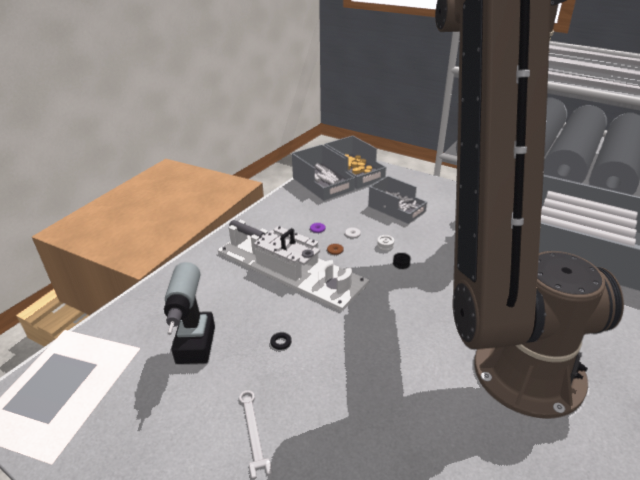

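The top view shows the jig almost straight, with its pocket near (319,264). The aluminium hub is at (419,274), the steel disc at (418,227) and the spacer at (222,267). The look-alikes are a black hub at (399,307), a brown disc at (377,228) and a purple disc at (402,185).

Run:
```python
from h import *
import pickle
f=pickle.load(open("top0.pkl","rb"))
im=f["color"]; 
c=cv2.resize(im[105:305,280:440],None,fx=4,fy=4,interpolation=cv2.INTER_CUBIC)[:600] if 0 else cv2.resize(im[110:310,280:440],None,fx=3,fy=3,interpolation=cv2.INTER_CUBIC)
cv2.imwrite("pics/topc.png",c[:,:,::-1])
g=cv2.cvtColor(im,cv2.COLOR_RGB2GRAY)
def blob(cx,cy,r,thr,inv,z):
    s=g[cy-r:cy+r+1,cx-r:cx+r+1].astype(float)
    bg=np.median(np.r_[s[0],s[-1],s[:,0],s[:,-1]])
    d=(bg-s if inv else s-bg); m=(d>thr).astype(np.uint8)
    k,_=cv2.findContours(m,0,1); k=max(k,key=cv2.contourArea); h=cv2.convexHull(k)
    (x,y),(a,b),_=cv2.minAreaRect(h)
    M=cv2.moments(h); x,y=M['m10']/M['m00'],M['m01']/M['m00']
    print(bg,(x+cx-r,y+cy-r),a,b,pix2plane(f,(x+cx-r,y+cy-r),z).round(4))
blob(419,273,16,25,False,.018)
blob(418,227,16,25,False,.006)
blob(222,267,16,25,True,.007)
m=(g>165).astype(np.uint8); m[:105]=0;m[300:]=0;m[:,:285]=0;m[:,352:]=0
k,_=cv2.findContours(m,0,1); k=np.vstack([x for x in k if cv2.contourArea(x)>5]); r=cv2.minAreaRect(k); print(r)
b=cv2.boxPoints(r); P=np.array([pix2plane(f,p,.015) for p in b]); print(P.round(4), np.linalg.norm(np.diff(P,axis=0),axis=1))
```

```text
138.0 (419.78580990629183, 273.91633199464525) 18.48117446899414 16.744688034057617 [ 0.4726 -0.2501  0.018 ]
138.0 (418.4381926683717, 227.0528559249787) 16.0 15.0 [ 0.5858 -0.2548  0.006 ]
138.0 (221.56058462989157, 266.53323903818955) 21.0 21.0 [0.503  0.2176 0.007 ]
((318.5, 203.5), (175.0, 53.0), 90.0)
[[ 0.8659  0.0425  0.015 ]
 [ 0.8628 -0.0868  0.015 ]
 [ 0.4371 -0.0729  0.015 ]
 [ 0.4404  0.0517  0.015 ]] [0.1293881  0.42597057 0.12460589]
```

View pics/topc.png

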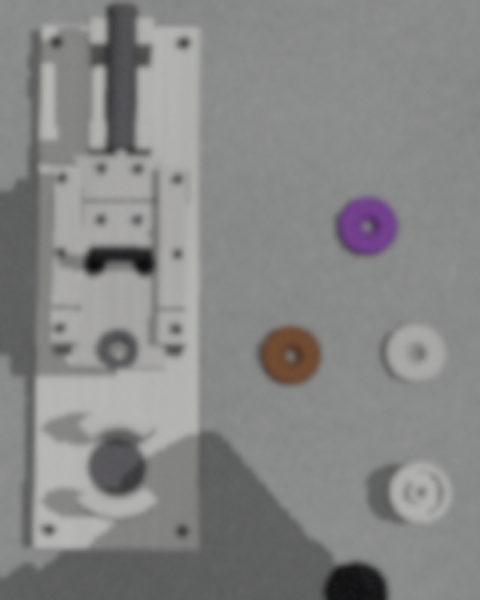

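The crop gives the hub near px (420,274), the disc near (418.5,227) and the pocket near (319,265). The jig's yaw is about -1.5°. I'm moving above the hub now.

{"api": "servo_tool", "payload": {
  "deltas": [
    [-1,0,0,0,0,0,6.2],
    [-1,0,0,0,0,0,6.2],
    [-1,0,0,0,0,0,6.2],
    [-1,0,0,0,0,0,6.2],
    [-1,-16.4,31.4,12.2,0,0,0],
    [-1,-16.4,31.4,12.2,0,0,0],
    [-1,-16.4,31.4,12.2,0,0,0],
    [-1,-16.4,31.4,12.2,0,0,0],
    [-1,-16.4,31.4,12.2,0,0,0],
    [-1,-16.4,31.4,12.2,0,0,0],
    [-1,-16.4,31.4,12.2,0,0,0],
    [-1,-16.4,31.4,12.2,0,0,0],
    [-1,-16.4,31.4,12.2,0,0,0],
    [-1,-16.4,31.4,12.2,0,0,0],
    [-1,-16.4,31.4,12.2,0,0,0],
    [-1,-16.4,31.4,12.2,0,0,0]
  ],
  "squeeze": 15
}}

```text
t: 2.33
eef_pos: [0.4742, -0.2473, 0.08]
ee_rot: [-3.141, 0.001, 3.115]
force: [1.2, 0.4, 0.6]
width: 0.0874
gripper_force: 0.0
```

Run:
```python
from h import *
import pickle
f=arm.grab_frame("top"); s=arm.grab_frame("side")
pickle.dump((f,s),open("p1.pkl","wb"))
for fr,n in((f,"top"),(s,"side")):
  for q in("hub","pocket","spacer","disc","handle","bush","mark_slide"):
    for r in arm.recognise(q,fr)[:4]: print(n,q,round(r["conf"],2),toworld(fr,r["at"]).round(4))
a=cv2.resize(f["color"][110:310,285:435],None,fx=3,fy=3,interpolation=cv2.INTER_CUBIC)
b=cv2.resize(s["color"][215:295,280:420],None,fx=2.5,fy=2.5,interpolation=cv2.INTER_CUBIC)
o=np.zeros((600,800,3),np.uint8); o[:600,:450]=a; o[:200,450:800]=b
P=proj(s,[[.504,-.0126,.015],[.4725,-.248,.024]]); print(P)
for p in P: cv2.circle(o,tuple(int(v) for v in (p-[280,215])*2.5+[450,0]),2,(255,0,0),-1)
cv2.imwrite("pics/p1.png",o[:,:,::-1])
```

```text
top hub 0.78 [ 0.4009 -0.1958  0.0204]
top pocket 0.67 [ 0.7007 -0.0043  0.0556]
top spacer 0.76 [0.4997 0.2145 0.0114]
top disc 0.83 [ 0.6918 -0.2193  0.0091]
top disc 0.32 [ 0.6739 -0.0166  0.0764]
top handle 0.63 [0.4983 0.2163 0.0077]
top handle 0.62 [ 0.6735 -0.0159  0.077 ]
top bush 0.58 [ 0.6716 -0.0157  0.0737]
top mark_slide 0.6 [ 0.6716 -0.0162  0.0795]
side hub 0.76 [ 0.3915 -0.1863  0.0231]
side hub 0.57 [ 0.4706 -0.239   0.0212]
side pocket 0.61 [0.6141 0.0062 0.0314]
side spacer 0.49 [0.4987 0.2205 0.007 ]
side disc 0.71 [ 0.5841 -0.1472  0.0031]
side disc 0.54 [ 0.6889 -0.2151  0.0056]
side handle 0.84 [ 0.6452 -0.0207  0.0691]
side bush 0.82 [ 0.6434 -0.0141  0.0687]
side mark_slide 0.56 [ 0.6448 -0.0118  0.0752]
[[333.64527347 282.77799279]
 [385.95839272 239.66009179]]
```

View pics/p1.png

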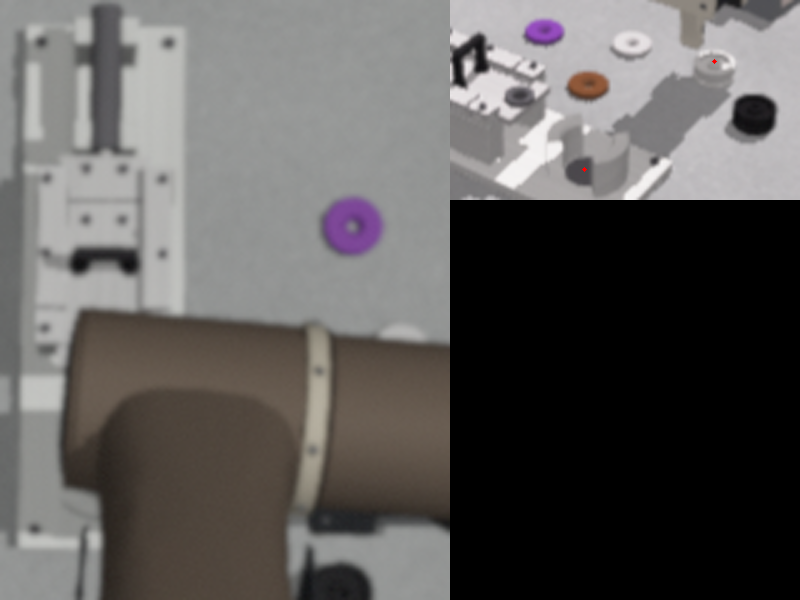

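The side view agrees with the hub position: the projected dot falls on its centre at crop (714,61). I'm descending to grip it.

{"api": "servo_tool", "payload": {
  "deltas": [
    [-1,1.5,-0.7,20,0,0,0],
    [-1,0,0,20,0,0,0],
    [-1,0,0,18,0,0,0],
    [-1,0,0,12,0,0,0],
    [-1,0,0,7,0,0,0],
    [1,0,0,0,0,0,0],
    [1,0,0,0,0,0,0],
    [1,0,0,0,0,0,0],
    [1,0,0,0,0,0,0],
    [1,0,0,0,0,0,0],
    [1,0,0,0,0,0,0],
    [1,0,0,0,0,0,0]
  ],
  "squeeze": 20
}}

```text
t: 4.13
eef_pos: [0.4721, -0.2495, 0.0036]
ee_rot: [-3.141, 0.001, 3.115]
force: [-0.8, -0.2, 2.9]
width: 0.0478
gripper_force: 20.0
```

{"api": "servo_tool", "payload": {
  "deltas": [
    [1,0,0,-20,0,0,0],
    [1,0,0,-30,0,0,0],
    [1,0,0,-30,0,0,0],
    [1,-3.2,29.7,-10,0,0,0],
    [1,-3.2,29.7,0,0,0,0],
    [1,-3.2,29.7,0,0,0,0],
    [1,-3.2,29.7,0,0,0,0],
    [1,-3.2,29.7,0,0,0,0],
    [1,-3.2,29.7,0,0,0,0],
    [1,-3.2,29.7,0,0,0,0],
    [1,-3.2,29.7,0,0,0,0],
    [1,0,0,0,0,0,0]
  ]
}}

```text
t: 5.13
eef_pos: [0.505, -0.0089, 0.0936]
ee_rot: [3.141, 0.002, 3.118]
force: [-0.2, 0.4, -0.9]
width: 0.0473
gripper_force: 20.0
```

Run:
```python
from h import *
import pickle
f=arm.grab_frame("top"); s=arm.grab_frame("side")
pickle.dump((f,s),open("p2.pkl","wb"))
st=arm.get_state(); p=st["eef_pos"]; print(p,st["width"])
a=cv2.resize(s["color"][200:310,260:390],None,fx=5,fy=5,interpolation=cv2.INTER_CUBIC)
th=np.linspace(0,2*np.pi,60)
def circ(c,r,z): return np.c_[c[0]+r*np.cos(th),c[1]+r*np.sin(th),0*th+z]
c=np.array([.504,-.0126])
for P,col in((circ(c,.042,.060),(255,0,0)),(circ(c,.0255,.015),(255,0,0)),(circ(p[:2],.024,p[2]-.0036),(0,255,0)),(circ(p[:2],.024,p[2]+.0204),(0,255,0))):
    q=((proj(s,P)-[260,200]+.5)*5).astype(int)
    cv2.polylines(a,[q.reshape(-1,1,2)],True,col,1)
cv2.imwrite("pics/p2.png",a[:,:,::-1])
```

```text
[ 0.50377693 -0.01159839  0.09317012] 0.04775043081607711
```

View pics/p2.png

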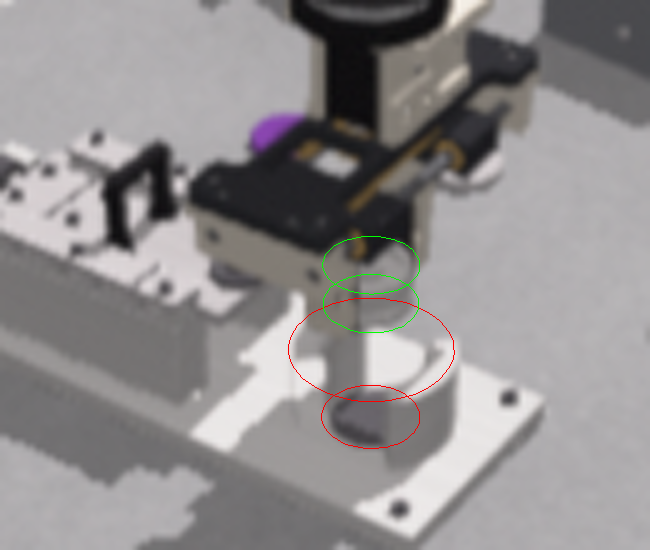

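The overlays match both the held hub and the pocket: the wall edge at crop (456,350) lies on the red ring. I'm lowering into the chamfer and checking the force.

{"api": "servo_tool", "payload": {
  "deltas": [
    [1,0,-0.7,10,0,0,0],
    [1,0,0,12,0,0,0],
    [1,0,0,8,0,0,0],
    [1,0,0,4,0,0,0],
    [1,0,0,4,0,0,0],
    [1,0,0,4,0,0,0],
    [1,0,0,0,0,0,0]
  ]
}}

```text
t: 5.82
eef_pos: [0.5029, -0.0143, 0.0504]
ee_rot: [-3.141, -0.002, 3.113]
force: [-3.1, 1.9, 3.0]
width: 0.0474
gripper_force: 20.0
```

{"api": "servo_tool", "payload": {
  "deltas": [
    [1,0,0,7,0,0,0],
    [1,0,0,7,0,0,0],
    [1,0,0,6,0,0,0],
    [1,0,0,5,0,0,0],
    [1,0,0,3,0,0,0],
    [1,0,0,2,0,0,0],
    [1,0,0,0,0,0,0]
  ]
}}

```text
t: 6.4
eef_pos: [0.5049, -0.0135, 0.022]
ee_rot: [-3.142, 0.002, 3.115]
force: [-2.4, 1.4, 13.4]
width: 0.0473
gripper_force: 20.0
```

{"api": "servo_tool", "payload": {
  "deltas": [
    [1,0,0,1,0,0,0],
    [1,0,0,1,0,0,0],
    [1,0,0,0,0,0,0],
    [1,0,0,0,0,0,0]
  ]
}}

```text
t: 6.73
eef_pos: [0.5054, -0.0134, 0.0211]
ee_rot: [3.141, 0.003, 3.115]
force: [-4.7, 1.2, 22.3]
width: 0.0471
gripper_force: 20.0
```

Run:
```python
from h import *
import pickle
s=arm.grab_frame("side"); pickle.dump(s,open("p3.pkl","wb"))
for i in range(4):
    st=arm.get_state(); print(st["eef_pos"].round(4),st["force"].round(1),st["moment"].round(2)); arm.grab_frame("side")
p=st["eef_pos"]
a=cv2.resize(s["color"][230:310,280:380],None,fx=7,fy=7,interpolation=cv2.INTER_CUBIC)
th=np.linspace(0,2*np.pi,60)
for z in(.015,.039):
    P=np.c_[.504+.024*np.cos(th),-.0126+.024*np.sin(th),0*th+z]
    q=((proj(s,P)-[280,230]+.5)*7).astype(int); cv2.polylines(a,[q.reshape(-1,1,2)],True,(255,0,0),1)
cv2.imwrite("pics/p3.png",a[:,:,::-1])
```

```text
[ 0.5054 -0.0134  0.0211] [-4.8  1.6 22.1] [ 0.61  1.56 -0.06]
[ 0.5054 -0.0134  0.0211] [-5.1  1.9 22.5] [ 0.59  1.59 -0.09]
[ 0.5054 -0.0134  0.0211] [-3.9  1.4 22. ] [ 0.63  1.63 -0.07]
[ 0.5054 -0.0134  0.0211] [-3.8  1.9 23.2] [ 0.61  1.6  -0.04]
```

View pics/p3.png

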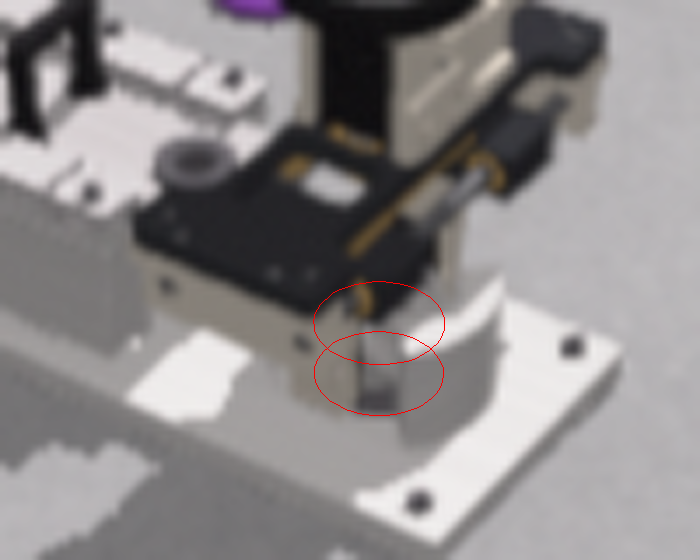

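The hub seems to be jammed about 2.5 mm above the floor, with a sideways push along -x. I'll lift a little, shift -x and try again.

{"api": "servo_tool", "payload": {
  "deltas": [
    [1,0,0,-3,0,0,0],
    [1,0.5,0,-3,0,0,0],
    [1,0.8,0,0,0,0,0],
    [1,0,0,0,0,0,0],
    [1,0,0,2,0,0,0],
    [1,0,0,2,0,0,0],
    [1,0,0,1,0,0,0],
    [1,0,0,0,0,0,0],
    [1,0,0,0,0,0,0]
  ]
}}

```text
t: 7.73
eef_pos: [0.5045, -0.0128, 0.0213]
ee_rot: [3.141, 0.003, 3.116]
force: [2.2, 2.4, 12.9]
width: 0.0479
gripper_force: 20.0
```

Run:
```python
from h import *
st=arm.get_state(); F=st["force"];M=st["moment"]; print(st["eef_pos"].round(4),F.round(1),M.round(2),st["q"].round(3),st["ee_rot"])
A=[[-4.5,-22.5],[F[0],-F[2]]]; print("rz,rx",np.linalg.solve(A,[1.6,M[1]]))
s=arm.grab_frame("side")
a=cv2.resize(s["color"][262:302,315:355],None,fx=14,fy=14,interpolation=cv2.INTER_CUBIC)
import pickle
f,s2=pickle.load(open("p2.pkl","rb"))
b=cv2.resize(s2["color"][235:275,315:355],None,fx=6,fy=6,interpolation=cv2.INTER_CUBIC)
o=np.zeros((560,800,3),np.uint8);o[:,:560]=a;o[:240,560:]=b
p=[.5038,-.0116,.0932];th=np.linspace(0,2*np.pi,60)
for z in(-.0036,.0204):
    q=(proj(s2,np.c_[p[0]+.024*np.cos(th),p[1]+.024*np.sin(th),0*th+p[2]+z])-[315,235]+.5)*6+[560,0]
    cv2.polylines(o,[q.astype(int).reshape(-1,1,2)],True,(0,255,0),1)
cv2.imwrite("pics/p4.png",o[:,:,::-1])
```

```text
[ 0.5045 -0.0128  0.0213] [ 2.2  2.4 12.9] [ 0.91 -0.77  0.05] [ 3.650e-01  3.170e-01 -6.120e-01  1.000e-03 -6.390e-01 -1.963e+00] [3.14097873 0.00332115 3.11563803]
rz,rx [-0.35377732 -0.00035565]
```

View pics/p4.png

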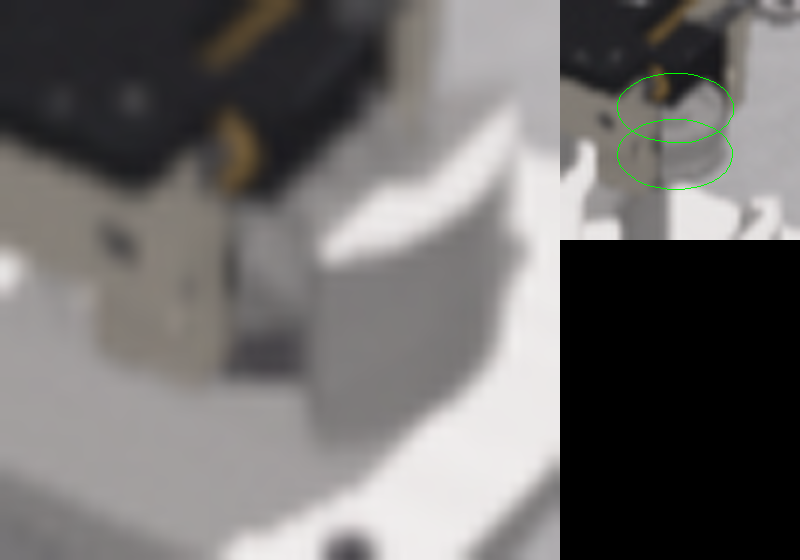

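Solving the moments puts the contact centred under the tool, so the hub may already be seated. I'll ease the squeeze to find out whether the hub or the fingertips carry the load.

{"api": "servo_tool", "payload": {
  "deltas": [
    [1,0,0,0,0,0,0],
    [1,0,0,0,0,0,0],
    [1,0,0,0,0,0,0],
    [1,0,0,0,0,0,0]
  ],
  "squeeze": 3
}}

```text
t: 8.12
eef_pos: [0.5028, -0.013, 0.0201]
ee_rot: [3.141, 0.0, 3.115]
force: [2.0, 3.8, 3.0]
width: 0.0478
gripper_force: 3.0
```

Run:
```python
from h import *
st=arm.get_state(); print(st["eef_pos"].round(4),st["force"].round(1),st["moment"].round(2),st["width"])
```

```text
[ 0.5028 -0.013   0.0201] [2.  3.8 3. ] [ 1.77 -0.9  -0.04] 0.04777199331947217
```

{"api": "servo_tool", "payload": {
  "deltas": [
    [-0.4,0,0,0,0,0,0],
    [-0.4,0,0,0,0,0,0],
    [-0.4,0,0,0,0,0,0],
    [-0.4,0,0,-15,0,0,0],
    [-0.4,0,0,-15,0,0,0],
    [0.09,0,0,-2,0,0,0],
    [0.09,0,0,0,0,0,0],
    [0.09,0,0,0,0,0,0],
    [0.09,0,0,0,0,0,0],
    [0.09,0,0,5,0,0,0],
    [0.09,0,0,5,0,0,0],
    [0.09,0,0,2,0,0,0],
    [0.09,0,0,2,0,0,0],
    [0.09,0,0,0,0,0,0],
    [0.09,0,0,0,0,0,0]
  ]
}}

```text
t: 9.37
eef_pos: [0.5025, -0.0132, 0.0378]
ee_rot: [3.142, -0.0, 3.115]
force: [1.5, 2.9, -0.7]
width: 0.0478
gripper_force: 3.0
```

Run:
```python
from h import *
st=arm.get_state(); print(st["eef_pos"].round(4),st["width"],st["gripper_force"])
s=arm.grab_frame("side"); f=arm.grab_frame("top")
a=cv2.resize(s["color"][240:310,290:370],None,fx=7,fy=7,interpolation=cv2.INTER_CUBIC)
cv2.imwrite("pics/p5.png",a[:,:,::-1])
```

```text
[ 0.5025 -0.0132  0.0378] 0.04775104939809506 3.0054185539484024
```

View pics/p5.png

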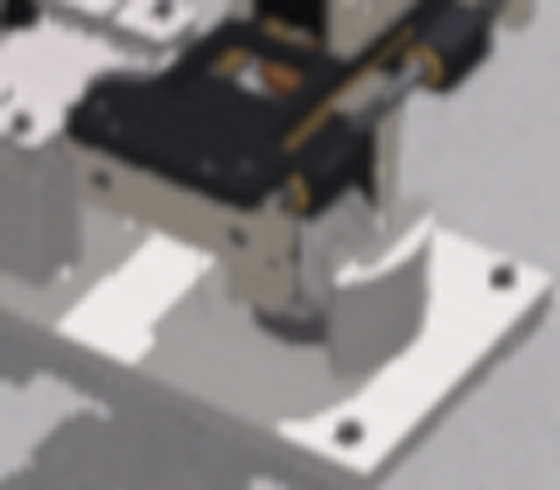

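The grip still reads 47.8 mm and 3 N, so the hub may have come up with the fingers. I'll lower it back gently before opening fully.

{"api": "servo_tool", "payload": {
  "deltas": [
    [0.3,0,0,5,0,0,0],
    [0.3,0,0,5,0,0,0],
    [0.3,0,0,4,0,0,0],
    [0.3,0,0,2,0,0,0],
    [0.3,0,0,1,0,0,0],
    [0.3,0,0,0,0,0,0],
    [0.3,0,0,0,0,0,0]
  ]
}}

```text
t: 10.05
eef_pos: [0.5023, -0.0134, 0.0209]
ee_rot: [-3.141, -0.001, 3.114]
force: [0.1, 4.3, 0.7]
width: 0.0478
gripper_force: 3.0
```

{"api": "servo_tool", "payload": {
  "deltas": [
    [0.3,0,0,1,0,0,0],
    [0.3,0,0,1,0,0,0],
    [0.3,0,0,1,0,0,0],
    [0.3,0,0,0,0,0,0]
  ]
}}

```text
t: 10.38
eef_pos: [0.5026, -0.0134, 0.0181]
ee_rot: [-3.142, 0.0, 3.115]
force: [1.0, 5.3, 3.0]
width: 0.048
gripper_force: 3.0
```

{"api": "servo_tool", "payload": {
  "deltas": [
    [-1,0,0,0,0,0,0],
    [-1,0,0,0,0,0,0],
    [-1,0,0,0,0,0,0],
    [-1,0,0,0,0,0,0],
    [-1,0,0,0,0,0,0]
  ]
}}

```text
t: 10.8
eef_pos: [0.5022, -0.0136, 0.018]
ee_rot: [-3.141, -0.001, 3.114]
force: [0.4, 0.3, 0.2]
width: 0.076
gripper_force: 0.0
```

{"api": "servo_tool", "payload": {
  "deltas": [
    [-1,0,1,-10,0,0,0],
    [-1,0,0,-14,0,0,0],
    [0.09,0,0,-12,0,0,0],
    [0.09,0,0,0,0,0,0],
    [0.09,0,0,0,0,0,0],
    [0.09,0,0,0,0,0,0],
    [0.09,0,0,0,0,0,0],
    [0.09,0,0,0,0,0,0],
    [0.09,0,0,5,0,0,0],
    [0.09,0,0,5,0,0,0],
    [0.09,0,0,3,0,0,0],
    [0.09,0,0,2,0,0,0],
    [0.09,0,0,1,0,0,0],
    [0.09,0,0,0,0,0,0]
  ]
}}

```text
t: 11.97
eef_pos: [0.5026, -0.0123, 0.0379]
ee_rot: [-3.141, -0.0, 3.115]
force: [0.8, -0.6, 1.3]
width: 0.0478
gripper_force: 3.0
```

{"api": "servo_tool", "payload": {
  "deltas": [
    [-1,0,0,0,0,0,0],
    [-1,0,0,0,0,0,0],
    [-1,0,0,0,0,0,0],
    [-1,0,0,-10,0,0,0],
    [0.15,0,0,-6,0,0,0],
    [0.15,0,0,0,0,0,0],
    [0.15,0,0,0,0,0,0],
    [0.15,0,0,0,0,0,0],
    [0.15,0,0,0,0,0,0],
    [0.15,0,0,0,0,0,0],
    [0.15,0,0,0,0,0,0]
  ],
  "squeeze": 10
}}

```text
t: 12.88
eef_pos: [0.5024, -0.0124, 0.0539]
ee_rot: [-3.142, -0.0, 3.114]
force: [0.2, 0.3, -0.3]
width: 0.0422
gripper_force: 9.2
```

{"api": "servo_tool", "payload": {
  "deltas": [
    [0.15,0,0,0,0,0,0],
    [0.15,0,0,4,0,0,0],
    [0.15,0,0,4,0,0,0],
    [0.15,0,0,4,0,0,0],
    [0.15,0,0,2,0,0,0],
    [0.15,0,0,1,0,0,0],
    [0.15,0,0,1,0,0,0],
    [0.15,0,0,0,0,0,0]
  ]
}}

```text
t: 13.55
eef_pos: [0.5058, -0.012, 0.0401]
ee_rot: [3.141, 0.006, 3.116]
force: [2.6, -2.0, 13.6]
width: 0.0474
gripper_force: 10.1
```

Run:
```python
from h import *
st=arm.get_state(); print(st["eef_pos"].round(4),st["force"].round(1),st["moment"].round(2),st["width"])
```

```text
[ 0.5058 -0.012   0.0401] [ 2.6 -2.  13.6] [-0.89 -0.83  0.04] 0.04736891909695717
```

{"api": "servo_tool", "payload": {
  "deltas": [
    [-1,0,0,-2,0,0,0],
    [-1,0,0,0,0,0,0],
    [-1,0,0,0,0,0,0],
    [-1,0,0,-5,0,0,0],
    [-1,0,0,-25,0,0,0],
    [-1,0,0,-30,0,0,0],
    [-1,0.9,32.8,0,0,0,0],
    [-1,0.9,32.8,0,0,0,0],
    [-1,0.9,32.8,0,0,0,0],
    [-1,0.9,32.8,0,0,0,0],
    [-1,0.9,32.8,15,0,0,0],
    [-1,0.9,32.8,15,0,0,0],
    [-1,0.9,32.8,10,0,0,0],
    [-1,0,0,0,0,0,0]
  ]
}}

```text
t: 14.72
eef_pos: [0.5021, 0.2214, 0.0583]
ee_rot: [-3.141, -0.001, 3.118]
force: [1.1, -0.2, 0.5]
width: 0.0876
gripper_force: 0.0
```

Run:
```python
from h import *
import pickle
st=arm.get_state(); p=st["eef_pos"]; print(p.round(4),st["width"])
f=arm.grab_frame("top"); s=arm.grab_frame("side"); pickle.dump((f,s),open("p6.pkl","wb"))
o=np.zeros((600,800,3),np.uint8)
a=cv2.resize(s["color"][250:310,300:360],None,fx=10,fy=10,interpolation=cv2.INTER_CUBIC)
th=np.linspace(0,2*np.pi,80)
def ring(im,fr,c,r,z,o,k,col):
    q=(proj(fr,np.c_[c[0]+r*np.cos(th),c[1]+r*np.sin(th),0*th+z])-o+.5)*k
    cv2.polylines(im,[q.astype(int).reshape(-1,1,2)],True,col,1)
c=[.5035,-.0125]
ring(a,s,c,.024,.039,[300,250],10,(255,0,0))
ring(a,s,c,.042,.060,[300,250],10,(0,255,0))
o[:,:600]=a
b=cv2.resize(s["color"][318:368,250:310],None,fx=200/60,fy=200/60,interpolation=cv2.INTER_CUBIC)
ring(b,s,[.502,.2175],.024,.010,[250,318],200/60,(255,0,0)); o[:b.shape[0],600:]=b
d=cv2.resize(f["color"][235:295,290:350],None,fx=200/60,fy=200/60,interpolation=cv2.INTER_CUBIC)
ring(d,f,c,.024,.039,[290,235],200/60,(255,0,0)); ring(d,f,c,.042,.060,[290,235],200/60,(0,255,0)); o[200:400,600:]=d
cv2.imwrite("pics/p6.png",o[:,:,::-1])
```

```text
[0.5021 0.2214 0.0583] 0.08758262598625037
```

View pics/p6.png

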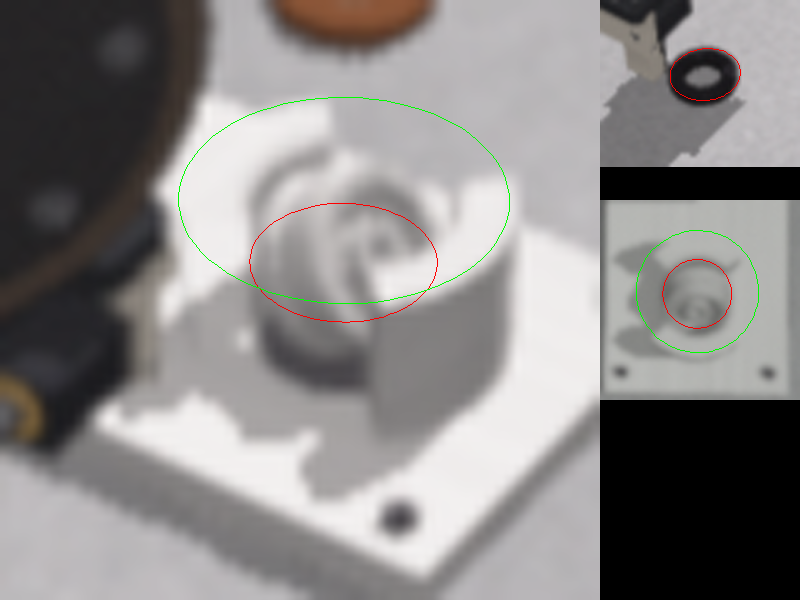

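The hub is not seated: it is cocked in the pocket, its top leaning towards -x with the boss at crop (380,240). So the pocket centre must lie at a smaller x than I estimated. I'll refine it from the plate holes, the edges and the dark floor.

Run:
```python
from h import *
import pickle
f0=pickle.load(open("top0.pkl","rb")); s0=pickle.load(open("side0.pkl","rb")); f6,s6=pickle.load(open("p6.pkl","rb"))
def dark(fr,uv,r,name,z=.015):
    g=cv2.cvtColor(fr["color"],cv2.COLOR_RGB2GRAY).astype(float); x,y=map(int,uv)
    w=g[y-r:y+r+1,x-r:x+r+1]; m=np.clip(np.median(w)-12-w,0,None); Y,X=np.mgrid[y-r:y+r+1,x-r:x+r+1]
    u=(m*X).sum()/m.sum(),(m*Y).sum()/m.sum(); P=pix2plane(fr,u,z); print(name,np.round(u,2),P[:2].round(4)); return P[:2]
c=lambda a,b:((a+.5)/3-.5+280,(b+.5)/3-.5+110)
H=[dark(f0,np.round(c(*h)),3,"hole") for h in((47,530),(182,531),(55,42),(182,43))]
n,fa=(H[0]+H[1])/2,(H[2]+H[3])/2; print("mid",((n+fa)/2).round(4),"yaw",np.arctan2(*(fa-n)[::-1]), "len",np.linalg.norm(fa-n))
yaw=np.arctan2(*(fa-n)[::-1]); print("pocket from holes",(n+fa)/2-.1475*np.array([np.cos(yaw),np.sin(yaw)]))
dark(s6,((397/10+300),(517/10+250)),3,"s6 near hole")
dark(s0,(338,300),3,"s0")
# floor disc
for fr,nm,uv,z in((f0,"top",(319,265),.015),(s0,"side",(333,283),.015)):
    g=cv2.cvtColor(fr["color"],cv2.COLOR_RGB2GRAY); x,y=uv
    w=g[y-13:y+14,x-15:x+16]; 
    m=(w<105).astype(np.uint8); M=cv2.moments(m,True); u=(M['m10']/M['m00']+x-15,M['m01']/M['m00']+y-13)
    ys,xs=np.nonzero(m); print(nm,"floor",np.round(u,1),xs.min()+x-15,xs.max()+x-15,ys.min()+y-13,ys.max()+y-13,pix2plane(fr,u,z).round(4), pix2plane(fr,(u[0],ys.min()+y-13-.5),z).round(4),pix2plane(fr,(u[0],ys.max()+y-13+.5),z).round(4))
# long/near plate edge in top0 gradient
g=cv2.cvtColor(f0["color"],cv2.COLOR_RGB2GRAY).astype(float)
for cols in((296,303),(330,345)):
    p=g[280:300,cols[0]:cols[1]].mean(1); d=-np.diff(p); k=d.argmax(); print("near edge row",280+k+.5,d[k-1:k+2].round(),pix2plane(f0,(np.mean(cols),280+k+.5),.015).round(4))
    p=g[108:128,cols[0]:cols[1]].mean(1); d=np.diff(p); k=d.argmax(); print("far edge row",108+k+.5,pix2plane(f0,(np.mean(cols),108+k+.5),.015).round(4))
```

```text
hole [295.72 286.07] [0.4517 0.0427]
hole [340.3 286.6] [ 0.4477 -0.0622]
hole [298.44 123.7 ] [0.8462 0.0273]
hole [340.67 123.88] [ 0.8433 -0.0757]
mid [ 0.6472 -0.017 ] yaw -0.03649886497516229 len 0.3953215946094163
pocket from holes [ 0.49980664 -0.011597  ]
s6 near hole [339.31 301.33] [0.4547 0.0403]
s0 [338.86 300.77] [0.4567 0.0392]
top floor [319.  264.4] 310 328 254 274 [ 0.5013 -0.0135  0.015 ] [ 0.5272 -0.0142  0.015 ] [ 0.4774 -0.0129  0.015 ]
side floor [328.7 280.4] 327 331 279 282 [ 0.52  -0.014  0.015] [ 0.5241 -0.0205  0.015 ] [ 0.5154 -0.0067  0.015 ]
near edge row 292.5 [16. 26. 17.] [0.4364 0.0341 0.015 ]
far edge row 125.5 [0.8416 0.0248 0.015 ]
near edge row 292.5 [ 6. 11. 11.] [ 0.434  -0.0552  0.015 ]
far edge row 118.5 [ 0.857  -0.0683  0.015 ]
```

The pocket comes out at about (0.500, -0.012) with a yaw of -2.1°, so I was 4 mm too far in x. I'll take the hub out, level it on the bench and re-place it.

{"api": "servo_tool", "payload": {
  "deltas": [
    [-1,0,0,-42,0,0,0.55],
    [-1,-1,-33.3,-5,0,0,0],
    [-1,-1,-33.3,0,0,0,0],
    [-1,-1,-33.3,0,0,0,0],
    [-1,-1,-33.3,0,0,0,0],
    [-1,-1,-33.3,0,0,0,0],
    [-1,-1,-33.3,0,0,0,0],
    [-1,-1,-33.3,0,0,0,0],
    [-1,0,0,0,0,0,0],
    [-1,0,0,0,0,0,0]
  ]
}}

```text
out of range
```

{"api": "servo_tool", "payload": {
  "deltas": [
    [-1,0,0,-40,0,0,0.55],
    [-1,-1,-33.3,-5,0,0,0],
    [-1,-1,-33.3,0,0,0,0],
    [-1,-1,-33.3,0,0,0,0],
    [-1,-1,-33.3,0,0,0,0],
    [-1,-1,-33.3,0,0,0,0],
    [-1,-1,-33.3,0,0,0,0],
    [-1,-1,-33.3,0,0,0,0],
    [-1,0,0,0,0,0,0],
    [-1,0,0,0,0,0,0]
  ]
}}

```text
t: 15.65
eef_pos: [0.5003, -0.0183, 0.1056]
ee_rot: [3.141, 0.0, 3.101]
force: [0.0, 0.5, 0.2]
width: 0.0876
gripper_force: 0.0
```

{"api": "servo_tool", "payload": {
  "deltas": [
    [-1,0,4,25,0,0,0],
    [-1,0,2,25,0,0,0],
    [-1,0,0,18,0,0,0],
    [-1,0,0,9,0,0,0],
    [-1,0,0,3,0,0,0],
    [-1,0,0,0,0,0,0],
    [1,0,0,0,0,0,0],
    [1,0,0,0,0,0,0],
    [1,0,0,0,0,0,0],
    [1,0,0,0,0,0,0],
    [1,0,0,0,0,0,0],
    [1,0,0,0,0,0,0],
    [1,0,0,0,0,0,0]
  ],
  "squeeze": 12
}}

```text
t: 16.73
eef_pos: [0.501, -0.0104, 0.0254]
ee_rot: [-3.141, -0.0, 3.105]
force: [1.4, -1.9, 0.9]
width: 0.0475
gripper_force: 12.0
```

{"api": "servo_tool", "payload": {
  "deltas": [
    [1,0,0,-8,0,0,0],
    [1,0,0,-20,0,0,0],
    [1,0,0,-25,0,0,0],
    [1,0,0,-22,0,0,0],
    [1,0,20,0,0,0,0],
    [1,0,30,0,0,0,0],
    [1,0,30,0,0,0,0],
    [1,0,30,10,0,0,0],
    [1,0,10,20,0,0,0],
    [1,0,0,20,0,0,0],
    [1,0,0,12,0,0,0],
    [1,0,0,8,0,0,0],
    [1,0,0,0,0,0,0]
  ]
}}

```text
t: 17.82
eef_pos: [0.5044, 0.1094, 0.0285]
ee_rot: [-3.14, -0.003, 3.105]
force: [-0.8, 0.7, -0.7]
width: 0.048
gripper_force: 12.0
```

Run:
```python
from h import *
st=arm.get_state(); p=st["eef_pos"]; print(p.round(4),st["width"],st["force"].round(1))
s=arm.grab_frame("side")
u=proj(s,[p])[0].astype(int); print(u)
a=cv2.resize(s["color"][u[1]-35:u[1]+25,u[0]-35:u[0]+35],None,fx=8,fy=8,interpolation=cv2.INTER_CUBIC)
cv2.imwrite("pics/p7.png",a[:,:,::-1])
```

```text
[0.5044 0.1094 0.0285] 0.04795283162353941 [-0.8  0.7 -0.7]
[306 306]
```

View pics/p7.png

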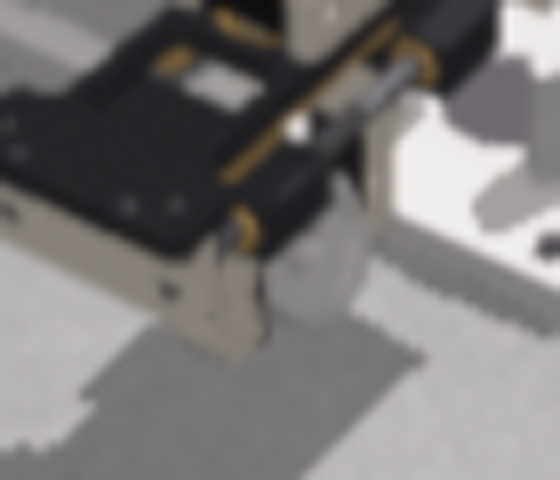

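The hub is held but tilted steeply, at p7 crop (320,260). I'll take it to a clear bit of bench and lower it with a small +x drag to turn it upright.

{"api": "servo_tool", "payload": {
  "deltas": [
    [1,24,3,0,0,0,0],
    [1,24,3,0,0,0,0],
    [1,24,3,0,0,0,0],
    [1,22,3.5,0,0,0,0],
    [1,0,0,0,0,0,0],
    [1,0,0,3,0,0,0],
    [1,0,0,3,0,0,0],
    [1,0,0,3,0,0,0],
    [1,0,0,0,0,0,0]
  ],
  "squeeze": 6
}}

```text
t: 18.62
eef_pos: [0.4125, 0.1258, 0.0206]
ee_rot: [-3.141, -0.0, 3.104]
force: [-0.6, -0.1, -1.1]
width: 0.0476
gripper_force: 6.0
```

{"api": "servo_tool", "payload": {
  "deltas": [
    [1,-0.5,0,2,0,0,0],
    [1,-1,0,2,0,0,0],
    [1,-1,0,2,0,0,0],
    [1,-1,0,2,0,0,0],
    [1,-1,0,2,0,0,0],
    [1,0,0,0,0,0,0]
  ]
}}

```text
t: 19.12
eef_pos: [0.4167, 0.1258, 0.0108]
ee_rot: [-3.141, -0.0, 3.105]
force: [-0.2, 0.5, -0.1]
width: 0.0478
gripper_force: 6.0
```

Run:
```python
from h import *
st=arm.get_state(); print(st["eef_pos"].round(4),st["force"].round(1),st["moment"].round(2),st["width"])
```

```text
[0.4167 0.1258 0.0108] [-0.2  0.5 -0.1] [ 0.06  0.1  -0.02] 0.04776386626886472
```

{"api": "servo_tool", "payload": {
  "deltas": [
    [1,-1,0,2,0,0,0],
    [1,-1,0,2,0,0,0],
    [1,-1,0,1.5,0,0,0],
    [1,-1,0,1.5,0,0,0],
    [1,-1,0,1,0,0,0],
    [1,0,0,0,0,0,0]
  ]
}}

```text
t: 19.62
eef_pos: [0.4229, 0.1265, 0.0037]
ee_rot: [3.14, 0.002, 3.106]
force: [0.6, -1.1, 4.2]
width: 0.0476
gripper_force: 6.0
```

Run:
```python
from h import *
st=arm.get_state(); print(st["eef_pos"].round(4),st["force"].round(1),st["moment"].round(2),st["width"])
s=arm.grab_frame("side"); f=arm.grab_frame("top")
for fr in(s,f):
  for q in ("hub",):
    for r in arm.recognise(q,fr)[:4]: print(round(r["conf"],2),toworld(fr,r["at"]).round(4))
```

```text
[0.4229 0.1265 0.0037] [ 0.6 -1.1  4.2] [-0.06 -0.49  0.02] 0.04764329030248499
0.49 [ 0.389  -0.192   0.0227]
0.48 [0.413  0.1276 0.023 ]
0.8 [ 0.3968 -0.1968  0.0215]
```

{"api": "servo_tool", "payload": {
  "deltas": [
    [1,-1,0,1,0,0,0],
    [1,-1,0,1,0,0,0],
    [-1,0,0,0,0,0,0],
    [-1,0,0,0,0,0,0],
    [-1,0,0,0,0,0,0],
    [-1,0,0,-2,0,0,0],
    [-1,0,0,-25,0,0,0],
    [-1,0,0,-38,0,0,0],
    [-1,-36,0,-38,0,0,0],
    [-1,-40,0,-38,0,0,0],
    [-1,-40,0,0,0,0,0],
    [-1,-40,0,0,0,0,0],
    [-1,0,0,0,0,0,0]
  ]
}}

```text
t: 20.9
eef_pos: [0.5683, 0.1207, 0.1252]
ee_rot: [3.142, 0.003, 3.104]
force: [1.5, 0.6, 0.9]
width: 0.0875
gripper_force: 0.0
```

Run:
```python
from h import *
import pickle
st=arm.get_state(); print(st["eef_pos"].round(4),st["force"].round(1),st["width"])
s=arm.grab_frame("side"); f=arm.grab_frame("top"); pickle.dump((f,s),open("p8.pkl","wb"))
for n,fr in(("side",s),("top",f)):
    for r in arm.recognise("hub",fr)[:4]: print(n,round(r["conf"],2),toworld(fr,r["at"]).round(4))
    c=proj(fr,[[.415,.127,.02]])[0].round().astype(int); print(c)
    g=cv2.cvtColor(fr["color"],cv2.COLOR_RGB2GRAY)[c[1]-14:c[1]+15,c[0]-16:c[0]+17]
    for row in g[::1]: print(' '.join('%3d'%v for v in row[::1]))
```

```text
[0.5683 0.1207 0.1252] [1.5 0.6 0.9] 0.08748649800768526
side 0.84 [0.4369 0.1317 0.023 ]
side 0.71 [ 0.3937 -0.1883  0.0208]
[335 327]
185 184 184 185 184 183 182 182 183 183 185 185 184 185 186 187 184 178 172 158 156 164 179 181 181 180 181 182 183 182 180 181 181
185 185 186 188 190 189 190 193 189 188 186 184 184 183 185 186 181 179 180 181 180 180 181 181 182 181 182 182 183 184 182 182 182
186 190 201 207 215 216 218 219 216 214 205 199 193 187 184 181 180 180 182 184 183 183 183 182 181 181 181 183 182 181 180 181 180
199 213 223 219 209 207 205 199 204 217 216 220 219 207 190 183 183 184 185 185 183 183 183 182 179 180 181 181 181 181 181 182 181
222 223 208 184 162 160 158 151 155 173 180 202 220 223 213 193 186 186 186 185 182 181 181 181 178 179 182 182 182 182 181 182 182
224 194 168 152 150 153 156 155 153 149 145 156 182 214 226 216 192 187 187 185 183 181 181 181 180 179 180 182 183 183 181 182 183
196 175 204 208 207 209 210 210 210 198 162 151 149 174 215 227 212 190 185 184 183 182 181 181 181 180 181 183 184 183 182 182 181
179 213 232 233 231 226 212 213 224 228 
[... 6068 characters left out ...]
 148 147 146 146 146 146 146 147 147 147
145 145 145 146 145 143 143 145 145 144 145 147 147 146 147 147 148 146 147 147 148 148 147 147 146 145 146 146 146 145 147 147 147
145 145 146 146 145 144 144 146 146 145 144 146 146 147 146 146 146 146 147 147 146 146 146 146 146 145 146 145 146 146 145 145 146
145 144 144 145 144 144 145 146 146 145 144 146 146 146 146 146 145 145 145 144 146 145 145 145 145 144 145 146 146 144 144 145 146
144 144 143 144 146 145 146 145 145 144 145 146 146 146 145 145 145 145 146 144 145 146 146 146 145 145 145 146 146 145 144 144 145
144 144 143 145 146 147 146 145 145 144 144 144 145 145 146 146 146 146 146 146 146 146 146 145 145 146 146 146 145 145 145 145 145
```

The pixel rings show the hub upright and level on the bench, centred near top-camera px (260,292.5). I'll compute its centre.

Run:
```python
from h import *
import pickle
f,s=pickle.load(open("p8.pkl","rb"))
def fit(fr,c0,z):
    # maximise radial gradient of projected circle r=.024 at z
    g=cv2.GaussianBlur(cv2.cvtColor(fr["color"],cv2.COLOR_RGB2GRAY).astype(np.float32),(3,3),0)
    th=np.linspace(0,2*np.pi,90); best=None
    def samp(c,r):
        q=proj(fr,np.c_[c[0]+r*np.cos(th),c[1]+r*np.sin(th),0*th+z]).astype(np.float32)
        return cv2.remap(g,q[:,0].copy(),q[:,1].copy(),1).ravel()
    for dx in np.arange(-.01,.0101,.0005):
        for dy in np.arange(-.01,.0101,.0005):
            c=(c0[0]+dx,c0[1]+dy); v=np.abs(samp(c,.0225)-samp(c,.0255)).mean()
            if best is None or v>best[0]: best=(v,c)
    return best
print("hub top",fit(f,(.437,.130),.024),"side",fit(s,(.437,.130),.024))
f0=pickle.load(open("top0.pkl","rb")); s0=pickle.load(open("side0.pkl","rb"))
print("hub0",fit(f0,(.4725,-.248),.024),fit(s0,(.4725,-.248),.024))
print("disc",fit(f0,(.586,-.254),.008),fit(s0,(.586,-.254),.008))
print("spacer",fit(f0,(.502,.2175),.010),fit(s0,(.502,.2175),.010))
```

```text
hub top (np.float32(17.593733), (np.float64(0.4385), np.float64(0.126))) side (np.float32(22.808018), (np.float64(0.44), np.float64(0.1255)))
hub0 (np.float32(17.53614), (np.float64(0.473), np.float64(-0.249))) (np.float32(13.773026), (np.float64(0.4735), np.float64(-0.246)))
disc (np.float32(13.174307), (np.float64(0.5855), np.float64(-0.255))) (np.float32(13.320551), (np.float64(0.5875), np.float64(-0.2545)))
spacer (np.float32(35.386593), (np.float64(0.503), np.float64(0.217))) (np.float32(46.616142), (np.float64(0.5015000000000001), np.float64(0.2205)))
```

{"api": "servo_tool", "payload": {
  "deltas": [
    [-1,32.4,0.2,10,0,0,0],
    [-1,32.4,0.2,15,0,0,0],
    [-1,32.4,0.2,20,0,0,0],
    [-1,32.4,0,20,0,0,0],
    [-1,0,0,10,0,0,0],
    [-1,0,0,0,0,0,0],
    [-1,0,0,0,0,0,0]
  ]
}}

```text
t: 21.68
eef_pos: [0.4324, 0.1262, 0.0507]
ee_rot: [3.142, 0.0, 3.107]
force: [0.1, 1.5, 0.5]
width: 0.0876
gripper_force: 0.0
```

{"api": "servo_tool", "payload": {
  "deltas": [
    [-1,-6.2,0,15,0,0,0],
    [-1,0,0,15,0,0,0],
    [-1,0,0,12,0,0,0],
    [-1,0,0,6.5,0,0,0],
    [-1,0,0,0,0,0,0]
  ]
}}

```text
t: 22.1
eef_pos: [0.4392, 0.1255, 0.0011]
ee_rot: [-3.141, -0.001, 3.105]
force: [-0.2, 0.5, 0.3]
width: 0.0877
gripper_force: 0.0
```

Positioned; gripping firmly, lifting, then carrying the hub above the pocket.

{"api": "servo_tool", "payload": {
  "deltas": [
    [1,0,0,-0.5,0,0,0],
    [1,0,0,0,0,0,0],
    [1,0,0,0,0,0,0],
    [1,0,0,0,0,0,0],
    [1,0,0,0,0,0,0],
    [1,0,0,0,0,0,0],
    [1,0,0,0,0,0,0],
    [1,0,0,-10,0,0,0],
    [1,0,0,-25,0,0,0],
    [1,0,0,-30,0,0,0],
    [1,-11.3,-23,-20,0,0,0],
    [1,-11.3,-23,0,0,0,0],
    [1,-11.3,-23,0,0,0,0],
    [1,-11.3,-23,0,0,0,0],
    [1,-11.3,-23,0,0,0,0],
    [1,-9,-20,0,0,0,0],
    [1,0,0,0,0,0,0],
    [1,0,0,0,0,0,0]
  ],
  "squeeze": 40
}}

```text
t: 23.6
eef_pos: [0.4994, -0.0128, 0.0867]
ee_rot: [-3.141, -0.001, 3.102]
force: [-0.7, 0.1, -1.4]
width: 0.0474
gripper_force: 40.0
```

Run:
```python
from h import *
st=arm.get_state(); p=st["eef_pos"]; print(p.round(4),st["force"].round(1),st["width"],st["ee_rot"])
y=st["ee_rot"][2]; d=np.array([.5005,-.012])-p[:2]; print("tool dx,dy mm",1000*np.array([np.cos(y)*d[0]+np.sin(y)*d[1], np.sin(y)*d[0]-np.cos(y)*d[1]]))
```

```text
[ 0.4994 -0.0128  0.0867] [-0.7  0.1 -1.4] 0.04735385287212211 [-3.14134713e+00 -8.51986430e-04  3.10249252e+00]
tool dx,dy mm [-1.095517    0.80080561]
```

{"api": "servo_tool", "payload": {
  "deltas": [
    [1,-0.8,0.6,12,0,0,0],
    [1,0,0,10,0,0,0],
    [1,0,0,4,0,0,0],
    [1,0,0,3,0,0,0],
    [1,0,0,3,0,0,0],
    [1,0,0,0,0,0,0]
  ]
}}

```text
t: 24.1
eef_pos: [0.5, -0.0109, 0.0546]
ee_rot: [-3.141, -0.001, 3.105]
force: [0.0, -0.5, -0.9]
width: 0.0475
gripper_force: 40.0
```

Run:
```python
from h import *
st=arm.get_state(); print(st["eef_pos"].round(4),st["force"].round(1),st["moment"].round(2))
```

```text
[ 0.5    -0.0109  0.0546] [ 0.  -0.5 -0.9] [-0.02  0.01 -0.04]
```

No contact force below the chamfer, so the hub is well centred. Going down.

{"api": "servo_tool", "payload": {
  "deltas": [
    [1,0,0,8,0,0,0],
    [1,0,0,10,0,0,0],
    [1,0,0,8,0,0,0],
    [1,0,0,6,0,0,0],
    [1,0,0,3,0,0,0],
    [1,0,0,1.5,0,0,0],
    [1,0,0,1,0,0,0],
    [1,0,0,0,0,0,0]
  ]
}}

```text
t: 24.77
eef_pos: [0.5005, -0.0111, 0.0176]
ee_rot: [-3.142, 0.0, 3.105]
force: [0.9, -0.3, -0.6]
width: 0.0476
gripper_force: 40.0
```

{"api": "servo_tool", "payload": {
  "deltas": [
    [1,0,0,0.5,0,0,0],
    [1,0,0,0.5,0,0,0],
    [1,0,0,0.5,0,0,0],
    [1,0,0,0,0,0,0]
  ]
}}

```text
t: 25.1
eef_pos: [0.5007, -0.011, 0.0173]
ee_rot: [3.141, 0.001, 3.105]
force: [-3.8, 0.3, 10.0]
width: 0.047
gripper_force: 40.0
```

Seated at TCP z 17.3 mm with a 10 N contact. Releasing and going to the spacer.

{"api": "servo_tool", "payload": {
  "deltas": [
    [-1,0,0,-1,0,0,0],
    [-1,0,0,0,0,0,0],
    [-1,0,0,0,0,0,0],
    [-1,0,0,0,0,0,0],
    [-1,0,0,0,0,0,0],
    [-1,0,0,-10,0,0,0],
    [-1,0,0,-30,0,0,0],
    [-1,0,0,-36,0,0,0],
    [-1,0.9,32.7,-5,0,0,0],
    [-1,0.9,32.7,0,0,0,0],
    [-1,0.9,32.7,0,0,0,0],
    [-1,0.9,32.7,0,0,0,0],
    [-1,0.9,32.7,10,0,0,0],
    [-1,0.9,32.7,20,0,0,0],
    [-1,0.9,32.7,20,0,0,0],
    [-1,0,0,0,0,0,0],
    [-1,0,0,0,0,0,0]
  ]
}}

```text
t: 26.52
eef_pos: [0.5016, 0.2188, 0.0465]
ee_rot: [-3.139, -0.002, 3.107]
force: [-0.5, -0.4, 0.4]
width: 0.0878
gripper_force: 0.0
```

Run:
```python
from h import *
import pickle
f=arm.grab_frame("top"); s=arm.grab_frame("side"); pickle.dump((f,s),open("p9.pkl","wb"))
st=arm.get_state(); p=st["eef_pos"]; print(p.round(4),st["width"])
y=st["ee_rot"][2]; d=np.array([.5025,.218])-p[:2]; print("tool dx,dy mm",1000*np.array([np.cos(y)*d[0]+np.sin(y)*d[1], np.sin(y)*d[0]-np.cos(y)*d[1]]))
g=cv2.cvtColor(f["color"],cv2.COLOR_RGB2GRAY)
c=proj(f,[[.5005,-.0115,.039]])[0]; print(c); c=c.round().astype(int)
for r in g[c[1]-15:c[1]+16,c[0]-15:c[0]+16]: print(' '.join('%3d'%v for v in r))
```

```text
[0.5023 0.2175 0.048 ] 0.08780951589126337
tool dx,dy mm [-0.23270457  0.47675781]
[318.28740087 263.95265104]
135 134 134 140 151 163 172 177 178 179 180 179 180 180 179 179 180 180 180 180 181 181 180 180 180 180 180 179 179 180 180
133 133 137 148 161 171 177 178 179 178 178 178 178 177 176 176 176 176 176 178 178 179 179 179 179 179 178 179 179 180 179
132 133 139 153 166 174 176 178 178 176 176 174 172 170 167 165 164 165 166 169 173 175 176 178 177 177 177 177 176 178 180
132 133 138 149 161 170 175 176 176 174 170 165 159 155 151 146 145 146 148 154 160 165 171 175 176 176 174 171 170 173 178
133 132 134 140 149 161 170 173 172 165 160 150 144 137 134 130 125 124 125 129 137 147 158 166 171 171 166 161 161 171 178
133 132 132 133 138 149 160 164 161 154 144 138 137 139 141 138 131 123 116 112 116 124 137 150 158 160 155 153 162 173 178
133 132 131 131 132 139 146 151 148 144 142 146 150 156 159 158 153 144 135 123 114 111 115 128 140 146 149 159 171 177 179
138 134 132 132 131 133 136 141 142 147 154 162 164 167 168 167 165 160 154 146 135 123 117 119 131 145 158 169 177 180 1
[... 2154 characters left out ...]
 163 162 161 159 155 145 135 129 131 136 144 154 165 174 178 181 180 182 182 180
133 135 142 155 167 174 177 178 178 175 170 166 162 156 153 149 145 142 144 148 155 163 169 174 178 180 181 181 182 181 179
134 134 143 159 170 176 177 178 178 178 176 173 169 166 163 161 160 161 163 166 170 174 176 178 179 179 180 179 180 179 180
134 133 137 150 164 172 175 177 177 177 177 176 175 175 173 173 173 173 174 176 177 177 178 178 178 177 177 176 177 179 179
133 132 131 136 148 160 168 172 175 177 177 178 177 177 178 177 177 177 178 178 178 179 179 179 177 174 171 171 175 179 179
134 132 130 129 133 141 152 161 168 174 176 178 177 178 178 179 178 178 178 177 178 178 177 176 173 169 165 169 177 179 179
```

The pixel rings are concentric at (318,264), as predicted, so the hub is level and centred. Now the spacer.

{"api": "servo_tool", "payload": {
  "deltas": [
    [-1,0,0.4,16,0,0,0],
    [-1,0,0,16,0,0,0],
    [-1,0,0,10,0,0,0],
    [-1,0,0,4,0,0,0],
    [-1,0,0,0,0,0,0],
    [1,0,0,0,0,0,0],
    [1,0,0,0,0,0,0],
    [1,0,0,0,0,0,0],
    [1,0,0,0,0,0,0],
    [1,0,0,0,0,0,0],
    [1,0,0,0,0,0,0],
    [1,0,0,0,0,0,0]
  ],
  "squeeze": 20
}}

```text
t: 27.62
eef_pos: [0.5025, 0.2184, 0.0023]
ee_rot: [3.141, 0.0, 3.105]
force: [-0.2, 0.2, 1.7]
width: 0.0471
gripper_force: 20.1
```

{"api": "servo_tool", "payload": {
  "deltas": [
    [1,0,0,-15,0,0,0],
    [1,0,0,-30,0,0,0],
    [1,0,0,-35,0,0,0],
    [1,-0.9,-32.8,-15,0,0,0],
    [1,-0.9,-32.8,0,0,0,0],
    [1,-0.9,-32.8,0,0,0,0],
    [1,-0.9,-32.8,0,0,0,0],
    [1,-0.9,-32.8,0,0,0,0],
    [1,-0.9,-32.8,0,0,0,0],
    [1,-0.9,-33,0,0,0,0],
    [1,0,0,0,0,0,0],
    [1,0,0,0,0,0,0],
    [1,0,0,0,0,0,0]
  ]
}}

```text
t: 28.7
eef_pos: [0.5004, -0.0117, 0.0972]
ee_rot: [3.141, 0.0, 3.104]
force: [-0.2, 0.4, 0.0]
width: 0.0468
gripper_force: 20.0
```

{"api": "servo_tool", "payload": {
  "deltas": [
    [1,0,0,12,0,0,0],
    [1,0,0,15,0,0,0],
    [1,0,0,8,0,0,0],
    [1,0,0,5,0,0,0],
    [1,0,0,5,0,0,0],
    [1,0,0,5,0,0,0],
    [1,0,0,3,0,0,0],
    [1,0,0,0,0,0,0]
  ]
}}

```text
t: 29.37
eef_pos: [0.5003, -0.0115, 0.0437]
ee_rot: [-3.141, -0.0, 3.105]
force: [0.5, 0.9, -0.8]
width: 0.0473
gripper_force: 20.0
```

{"api": "servo_tool", "payload": {
  "deltas": [
    [1,0,0,1,0,0,0],
    [1,0,0,1,0,0,0],
    [1,0,0,1,0,0,0],
    [1,0,0,0.5,0,0,0],
    [1,0,0,0,0,0,0]
  ]
}}

```text
t: 29.78
eef_pos: [0.5005, -0.0116, 0.0412]
ee_rot: [3.142, 0.001, 3.105]
force: [-2.0, 0.4, 6.2]
width: 0.0471
gripper_force: 20.0
```

Seated at 41.2 mm. Releasing and going to the disc.

{"api": "servo_tool", "payload": {
  "deltas": [
    [-1,0,0,-0.5,0,0,0],
    [-1,0,0,0,0,0,0],
    [-1,0,0,0,0,0,0],
    [-1,0,0,0,0,0,0],
    [-1,0,0,0,0,0,0],
    [-1,0,0,-10,0,0,0],
    [-1,0,0,-30,0,0,0],
    [-1,0,0,-24,0,0,0],
    [-1,-13.5,-34.3,0,0,0,0],
    [-1,-13.5,-34.3,0,0,0,0],
    [-1,-13.5,-34.3,0,0,0,0],
    [-1,-13.5,-34.3,0,0,0,0],
    [-1,-13.5,-34.3,10,0,0,0],
    [-1,-13.5,-34.3,20,0,0,0],
    [-1,-13.2,-34.2,20,0,0,0],
    [-1,0,0,0,0,0,0],
    [-1,0,0,0,0,0,0],
    [-1,0,0,0,0,0,0]
  ]
}}

```text
t: 31.28
eef_pos: [0.5852, -0.2548, 0.0547]
ee_rot: [3.142, -0.001, 3.104]
force: [0.8, 0.2, 0.4]
width: 0.0873
gripper_force: 0.0
```

Run:
```python
from h import *
import pickle
f=arm.grab_frame("top"); s=arm.grab_frame("side"); pickle.dump((f,s),open("p10.pkl","wb"))
st=arm.get_state(); p=st["eef_pos"]; print(p.round(4),st["width"],st["ee_rot"])
y=st["ee_rot"][2]; d=np.array([.586,-.2548])-p[:2]; print("tool dx,dy mm",1000*np.array([np.cos(y)*d[0]+np.sin(y)*d[1], np.sin(y)*d[0]-np.cos(y)*d[1]]))
for fr,n in((f,"top"),(s,"side")):
    g=cv2.cvtColor(fr["color"],cv2.COLOR_RGB2GRAY)
    c=proj(fr,[[.5005,-.0115,.049]])[0]; print(n,c); c=c.round().astype(int)
    for r in g[c[1]-12:c[1]+13,c[0]-13:c[0]+14]: print(' '.join('%3d'%v for v in r))
```

```text
[ 0.5858 -0.2539  0.0561] 0.08775189423137945 [-3.14149607e+00  9.75875672e-04  3.10585144e+00]
tool dx,dy mm [-0.19245528 -0.93533911]
top [318.3376752  263.60752407]
157 169 182 192 195 193 177 136  95 116 154 167 159 129  88  56  49  50  49  52  54  57  59  60  62  63  65
153 160 171 183 192 191 178 140  95 102 129 136 125  98  66  49  46  49  51  53  56  56  59  61  61  65  67
151 153 159 170 181 184 171 133  85  79  89  91  82  67  51  48  46  48  50  54  56  58  61  62  63  65  68
151 151 153 158 167 168 154 115  70  55  57  55  51  46  44  46  49  50  52  55  57  57  59  62  64  66  68
152 151 151 152 152 146 125  89  51  44  47  43  48  46  44  47  49  50  52  54  56  60  60  62  64  67  67
151 151 150 149 141 122  93  60  40  45  54  58  54  47  45  47  49  52  51  55  58  59  61  63  65  67  70
152 151 150 146 128 100  68  46  43  68  94 100  82  56  48  47  49  50  53  55  58  59  61  63  65  68  70
152 152 149 139 115  81  53  41  62 107 140 143 113  72  51  47  48  51  54  56  59  62  63  64  67  68  71
151 150 146 132 102  67  48  46  82 133 165 164 128  78  51  48  49 
[... 3800 characters left out ...]
 105 192 239 238 228 225 219 205 174 148 138 133 132
174 173 164 136 127 112  86  57  45  39  33  32  30  42  86 154 207 204 180 173 159 148 141 136 134 133 134
176 175 167 144 132 130 122 112 111  95  79  73  65  77  92 126 144 146 142 141 139 138 136 136 135 134 133
176 175 171 153 138 132 131 136 139 129 123 124 120 125 123 126 136 137 138 138 137 137 136 136 136 135 134
175 175 170 155 146 136 131 131 133 133 137 142 141 143 136 127 136 138 137 138 137 137 137 137 135 133 133
174 173 171 159 146 142 138 133 131 132 133 134 135 136 131 127 137 137 137 137 138 138 138 137 135 133 132
174 174 173 165 145 144 151 144 139 135 135 135 135 135 130 127 136 138 139 138 139 139 138 136 134 132 133
```

The spacer is level and concentric, with its side-view hole at about (334,274). Now the disc.

{"api": "servo_tool", "payload": {
  "deltas": [
    [-1,0,-0.6,18,0,0,0],
    [-1,0,0,18,0,0,0],
    [-1,0,0,12,0,0,0],
    [-1,0,0,6,0,0,0],
    [-1,0,0,0,0,0,0],
    [1,0,0,0,0,0,0],
    [1,0,0,0,0,0,0],
    [1,0,0,0,0,0,0],
    [1,0,0,0,0,0,0],
    [1,0,0,0,0,0,0],
    [1,0,0,0,0,0,0],
    [1,0,0,0,0,0,0]
  ],
  "squeeze": 30
}}

```text
t: 32.38
eef_pos: [0.5856, -0.2553, 0.0014]
ee_rot: [3.142, 0.0, 3.105]
force: [-0.5, 1.0, 1.2]
width: 0.0467
gripper_force: 30.2
```

{"api": "servo_tool", "payload": {
  "deltas": [
    [1,0,0,-15,0,0,0],
    [1,0,0,-30,0,0,0],
    [1,0,0,-35,0,0,0],
    [1,13.4,34.3,-16,0,0,0],
    [1,13.4,34.3,-10,0,0,0],
    [1,13.4,34.3,0,0,0,0],
    [1,13.4,34.3,0,0,0,0],
    [1,13.4,34.3,0,0,0,0],
    [1,13.4,34.3,0,0,0,0],
    [1,13.4,34.5,0,0,0,0],
    [1,0,0,0,0,0,0],
    [1,0,0,0,0,0,0],
    [1,0,0,0,0,0,0]
  ]
}}

```text
t: 33.47
eef_pos: [0.5007, -0.0114, 0.1074]
ee_rot: [3.142, 0.0, 3.106]
force: [-0.2, 0.6, -1.7]
width: 0.0471
gripper_force: 30.0
```

{"api": "servo_tool", "payload": {
  "deltas": [
    [1,0,0,15,0,0,0],
    [1,0,0,15,0,0,0],
    [1,0,0,10,0,0,0],
    [1,0,0,5,0,0,0],
    [1,0,0,4,0,0,0],
    [1,0,0,4,0,0,0],
    [1,0,0,0,0,0,0]
  ]
}}

```text
t: 34.05
eef_pos: [0.5005, -0.012, 0.0538]
ee_rot: [-3.141, -0.001, 3.104]
force: [0.5, 0.6, -0.8]
width: 0.0469
gripper_force: 30.0
```

{"api": "servo_tool", "payload": {
  "deltas": [
    [1,0,0,1,0,0,0],
    [1,0,0,1,0,0,0],
    [1,0,0,1,0,0,0],
    [1,0,0,0.8,0,0,0],
    [1,0,0,0,0,0,0]
  ]
}}

```text
t: 34.47
eef_pos: [0.5007, -0.0115, 0.0505]
ee_rot: [3.141, 0.0, 3.105]
force: [-0.6, 0.2, -0.5]
width: 0.047
gripper_force: 30.0
```

{"api": "servo_tool", "payload": {
  "deltas": [
    [1,0,0,0.5,0,0,0],
    [1,0,0,0.5,0,0,0],
    [1,0,0,0.4,0,0,0],
    [1,0,0,0,0,0,0]
  ]
}}

```text
t: 34.8
eef_pos: [0.5008, -0.0116, 0.0502]
ee_rot: [-3.142, 0.001, 3.105]
force: [-4.2, 0.6, 12.2]
width: 0.0468
gripper_force: 30.0
```

The disc is seated at 50.2 mm. Releasing, rising and moving along the jig over the handle while turning 90°.

{"api": "servo_tool", "payload": {
  "deltas": [
    [-1,0,0,-0.8,0,0,0],
    [-1,0,0,0,0,0,0],
    [-1,0,0,0,0,0,0],
    [-1,0,0,0,0,0,0],
    [-1,0,0,0,0,0,0],
    [-1,0,0,-10,0,0,0],
    [-1,0,0,-30,0,0,0],
    [-1,0,0,-40,0,0,0],
    [-1,0,0,-30,0,0,0],
    [-1,-30,0,0,0,0,0],
    [-1,-30,0,0,0,0,0],
    [-1,-30,0,0,0,0,0],
    [-1,-30,0,0,0,0,0],
    [-1,-30,0,0,0,0,0],
    [-1,0,0,0,0,0,0]
  ]
}}

```text
t: 36.05
eef_pos: [0.6548, -0.0175, 0.1595]
ee_rot: [-3.141, 0.001, 3.105]
force: [0.7, 0.0, 0.0]
width: 0.0878
gripper_force: 0.0
```

{"api": "servo_tool", "payload": {
  "deltas": [
    [-1,0,0,0,0,0,-6.9],
    [-1,0,0,0,0,0,-6.9],
    [-1,0,0,0,0,0,-6.9],
    [-1,0,0,0,0,0,-6.9],
    [-1,0,0,0,0,0,-6.9],
    [-1,0,0,0,0,0,-6.9],
    [-1,0,0,0,0,0,-6.9],
    [-1,0,0,0,0,0,-6.9],
    [-1,0,0,0,0,0,-6.9],
    [-1,0,0,0,0,0,-6.9],
    [-1,0,0,0,0,0,-6.9],
    [-1,0,0,0,0,0,-6.9],
    [-1,0,0,0,0,0,-6.9],
    [-1,0,0,0,0,0,-0.3],
    [-1,0,0,0,0,0,0]
  ]
}}

```text
t: 37.3
eef_pos: [0.6505, -0.0172, 0.1604]
ee_rot: [-3.141, 0.0, -1.611]
force: [0.3, 1.0, 0.2]
width: 0.0881
gripper_force: 0.0
```

Run:
```python
from h import *
import pickle
f=arm.grab_frame("top"); s=arm.grab_frame("side"); pickle.dump((f,s),open("p11.pkl","wb"))
st=arm.get_state(); p=st["eef_pos"]; print(p.round(4),st["width"],st["ee_rot"],st["q"].round(2))
f0=pickle.load(open("top0.pkl","rb"))
g=cv2.cvtColor(f0["color"],cv2.COLOR_RGB2GRAY); w=g[185:208,300:336]; m=(w<60).astype(np.uint8); ys,xs=np.nonzero(m); print("handle top0",xs.min()+300,xs.max()+300,ys.min()+185,ys.max()+185, ys.mean()+185)
# bar rows in central columns
print(w[:,14:26:3])
print(pix2plane(f0,(319.7,196),.118))
print("expected px of bar centre",proj(f0,[[.6504,-.0169,.114]]), proj(s,[[.6504,-.0169,.114]]))
fr=s; g=cv2.cvtColor(s["color"],cv2.COLOR_RGB2GRAY); c=proj(s,[[.5005,-.0115,.057]])[0]; print(c); c=c.round().astype(int)
for r in g[c[1]-10:c[1]+13,c[0]-13:c[0]+14]: print(' '.join('%3d'%v for v in r))
```

```text
[ 0.6505 -0.0171  0.1601] 0.08761633014543213 [-3.14154317e+00  2.96570530e-05 -1.61115234e+00] [ 0.27  0.37 -0.13 -0.   -1.07 -0.31]
handle top0 309 330 193 200 195.91150442477877
[[150 167 169 161]
 [164 168 170 166]
 [168 167 170 167]
 [168 167 169 166]
 [167 166 168 166]
 [162 159 161 159]
 [140 138 140 138]
 [100 100 100  98]
 [ 57  57  58  58]
 [ 37  38  38  38]
 [ 33  37  38  35]
 [ 30  58  57  50]
 [ 42  88  91  79]
 [ 56 111 115 102]
 [ 80 126 129 120]
 [112 145 148 140]
 [142 158 162 157]
 [159 163 166 164]
 [165 163 167 164]
 [165 163 166 163]
 [166 163 166 163]
 [165 163 166 163]
 [166 163 165 163]]
[ 0.64494952 -0.01762266  0.118     ]
expected px of bar centre [[319.28278315 193.95866275]] [[287.15976418 233.44071618]]
[334.69574745 270.79395064]
238 236 228 223 223 228 231 236 235 234 226 190 182 181 179 180 183 184 183 183 182 183 184 185 188 188 189
238 238 238 239 238 238 236 236 235 233 224 194 182 180 179 180 182 183 183 183 182 181 183 186 187 187 186
237 238 239 239 239 237 234 230 227 221 211 192 182 179 178 180 182 183 184 185 184 182 184 186 186 186 184
238 2
[... 1454 characters left out ...]
 167 209 228 230 234 235 236 235 234 230 213 179 148
174 167 151 103  65  39  46  69  81  89  95  99 101 106 136 199 235 236 235 234 233 230 217 194 162 135 126
163 162 153 123 100  67  37  32  36  44  49  57  60  68 109 181 231 230 220 215 207 193 164 140 131 125 124
164 162 154 127 119 106  81  53  42  36  31  32  31  43  81 144 195 192 170 162 150 139 132 127 126 126 126
166 164 157 136 123 122 114 105 104  89  73  68  61  71  86 118 136 137 133 133 131 128 128 127 127 125 126
166 165 161 144 129 124 123 127 131 122 116 117 113 118 115 118 128 129 129 129 129 128 129 128 127 126 126
165 165 161 147 138 128 124 123 124 124 129 133 134 134 127 120 129 130 130 129 129 129 129 129 127 125 125
```

The disc is level with its hole centred. The handle bar is at about x = 0.649, so I'm descending to pinch it.

{"api": "servo_tool", "payload": {
  "deltas": [
    [-1,0,1,20,0,0,0.2],
    [-1,0,0,20,0,0,0],
    [-1,0,0,15,0,0,0],
    [-1,0,0,8,0,0,0],
    [-1,0,0,0,0,0,0],
    [1,0,0,0,0,0,0],
    [1,0,0,0,0,0,0],
    [1,0,0,0,0,0,0],
    [1,0,0,0,0,0,0],
    [1,0,0,0,0,0,0],
    [1,0,0,0,0,0,0],
    [1,0,0,0,0,0,0],
    [1,0,0,0,0,0,0],
    [1,0,0,0,0,0,0],
    [1,0,0,0,0,0,0],
    [1,0,0,0,0,0,0]
  ],
  "squeeze": 50
}}

```text
t: 38.73
eef_pos: [0.6495, -0.0171, 0.0968]
ee_rot: [3.141, -0.0, -1.611]
force: [-0.4, 0.3, 0.5]
width: 0.0199
gripper_force: 0.0
```

{"api": "servo_tool", "payload": {
  "deltas": [
    [1,0,0,0,0,0,0],
    [1,0,0,0,0,0,0],
    [1,0,0,0,0,0,0]
  ]
}}

```text
t: 38.98
eef_pos: [0.6507, -0.0171, 0.097]
ee_rot: [-3.14, 0.0, -1.611]
force: [5.5, -1.0, -3.2]
width: 0.0105
gripper_force: 50.0
```

{"api": "servo_tool", "payload": {
  "deltas": [
    [1,0,5,0,0,0,0],
    [1,0,10,0,0,0,0],
    [1,0,12,0,0,0,0],
    [1,0,12,0,0,0,0],
    [1,0,12,0,0,0,0],
    [1,0,12,0,0,0,0],
    [1,0,12,0,0,0,0],
    [1,0,8,0,0,0,0],
    [1,0,2,0,0,0,0],
    [1,0,0,0,0,0,0],
    [1,0,0,0,0,0,0]
  ]
}}

```text
t: 39.9
eef_pos: [0.5665, -0.0141, 0.097]
ee_rot: [-3.138, -0.0, -1.611]
force: [11.5, -6.0, -10.3]
width: 0.0107
gripper_force: 50.0
```

Run:
```python
from h import *
import pickle
f=arm.grab_frame("top"); s=arm.grab_frame("side"); pickle.dump((f,s),open("p12.pkl","wb"))
st=arm.get_state(); p=st["eef_pos"]; print(p.round(4),st["width"],st["force"].round(1),st["ee_rot"])
for n,fr in(("top",f),("side",s)):
    for q in("mark_slide","mark_fixed","bush","handle"):
        for r in arm.recognise(q,fr)[:2]: print(n,q,round(r["conf"],2),toworld(fr,r["at"]).round(4))
    c=proj(fr,[[.6154,-.0156,.08]])[0]; print(n,c,proj(fr,[[.6154,.03,.083],[.6154,-.06,.083]])); c=c.round().astype(int)
    g=cv2.cvtColor(fr["color"],cv2.COLOR_RGB2GRAY)
    for r in g[c[1]-13:c[1]+14,c[0]-24:c[0]+25]: print(' '.join('%3d'%v for v in r))
```

```text
[ 0.5667 -0.0141  0.0969] 0.010879632846827619 [11.  -5.8 -9. ] [-3.13807313e+00 -2.45422884e-04 -1.61056092e+00]
top mark_slide 0.76 [ 0.5221 -0.012   0.0781]
top mark_fixed 0.59 [ 0.7554 -0.018   0.0135]
top bush 0.7 [ 0.5198 -0.0121  0.0759]
top handle 0.47 [ 0.523  -0.0123  0.0758]
top [318.93116661 212.12277271] [[298.86923105 212.39325883]
 [338.48275437 211.40865618]]
 62  57  59  65  75  76  70  62  60  60  61  61  63  63  65  63  63  63  62  64  63  63  62  63  63  64  63  63  64  62  63  63  63  64  63  64  62  63  63  62  63  62  64  63  64  65  64  64  63
 63  57  63  77  86  88  83  69  60  59  60  61  62  64  61  63  62  63  63  63  64  63  62  64  65  63  63  62  64  63  62  63  64  62  63  62  63  62  62  62  63  62  60  63  63  64  65  63  62
 66  58  68  84  95  97  91  76  62  60  60  61  62  63  63  62  64  64  63  63  63  62  63  63  63  64  64  62  64  62  64  61  64  63  63  63  63  64  63  63  62  64  63  64  64  65  65  62  67
 70  60  66  83  94  95  89  74  62  59  63  60  62  62  62  63  64  62  64  63  63  63  64  63  63  61  62  63  62  63  63  63  63  6
[... 9428 characters left out ...]
 139 140 132 122 125 158 172 148 143 139 131  99  47  21  19  23  50  98 134 158 201 209 212 213 212 211 210 210
119 119 119 120 125 124 123 123 120 122 120 117 112 111 114 118 125 124 123 126 133 138 129 117 111 119 137 143 140 138 138 124  67  28  20  21  21  31  73 125 149 177 188 206 210 211 212 212 211
118 118 119 120 119 119 122 122 122 123 119 119 116 112 107 114 116 115 122 129 132 125 116 112 107 120 134 138 139 139 138 124  74  31  19  22  23  34  73 124 138 142 154 188 209 209 210 211 212
120 118 119 119 119 119 119 117 121 120 119 123 118 116 112 119 123 121 116 112 116 113 118 117 108 113 123 129 135 138 137 131 102  56  38  35  47  70  97 133 139 140 155 188 209 210 210 209 209
```

TCP travel reads about 84 mm. I'll measure the scribed lines by rectifying the side image onto the plate and strip planes, at home and now.

```bash
cat > lines.py <<'E'
from h import *
import pickle,sys
a=-.036; ex=np.array([np.cos(a),np.sin(a)]); ey=np.array([-ex[1],ex[0]]); P0=np.array([.5005,-.0115])
def prof(fr,xs,ys,z):
    g=cv2.cvtColor(fr["color"],cv2.COLOR_RGB2GRAY).astype(np.float32)
    X,Y=np.meshgrid(xs,ys); W=P0+X[...,None]*ex+Y[...,None]*ey
    q=proj(fr,np.c_[W.reshape(-1,2),np.full(X.size,z)]).astype(np.float32)
    return cv2.remap(g,q[:,0].copy().reshape(X.shape),q[:,1].copy().reshape(X.shape),cv2.INTER_CUBIC)
def line(fr,x0,y0,y1,z,n,w=.016):
    xs=np.arange(x0-w,x0+w,.0005); I=prof(fr,xs,np.linspace(y0,y1,12),z); p=np.median(I,0)
    b=p-cv2.blur(p.reshape(1,-1),(25,1)).ravel(); k=4+b[4:-4].argmin(); sl=slice(max(k-3,0),k+4); wgt=np.clip(-b[sl],0,None)
    print(n,"line at jig x %.1f mm depth %.0f"%(1000*(xs[sl]*wgt).sum()/wgt.sum(),b[k]), p[::4].round().astype(int))
E
cat > m.py <<'E'
from lines import *
s0=pickle.load(open("side0.pkl","rb")); f0=pickle.load(open("top0.pkl","rb"))
f,s=pickle.load(open(sys.argv[1],"rb"))
for y0,y1 in((-.02,0),(0,.02)):
    line(s0,.200,y0,y1,.074,"side home slide %g"%y0); line(f0,.200,y0,y1,.074,"top home slide %g"%y0); line(s,.115,y0,y1,.074,"side now slide %g"%y0)
for n,fr in(("side0",s0),("side now",s),("top0",f0)):
    for y0,y1 in((.038,.05),(-.05,-.038)): line(fr,.115,y0,y1,.083,n+" fixed %g"%y0)
E
python3 m.py p12.pkl
```

```text
side home slide -0.02 line at jig x 201.5 mm depth -21 [121 163 194 218 221 222 218 203 182 178 192 211 222 223 223 222 222]
top home slide -0.02 line at jig x 199.5 mm depth -11 [150 150 156 163 167 166 160 150 147 155 165 168 168 168 168 168 167]
side now slide -0.02 line at jig x 117.1 mm depth -25 [182 175 170 182 202 214 216 206 185 168 178 200 214 217 217 216]
side home slide 0 line at jig x 201.5 mm depth -19 [194 173 168 176 192 208 211 201 186 183 195 211 220 222 222 222 222]
top home slide 0 line at jig x 199.1 mm depth -11 [150 153 158 163 166 165 159 148 147 156 165 168 167 167 167 167 167]
side now slide 0 line at jig x 117.4 mm depth -23 [178 155 154 162 172 191 203 201 184 169 180 200 212 215 215 216]
side0 fixed 0.038 line at jig x 116.5 mm depth -28 [135 123 133 178 207 219 220 208 185 173 195 216 224 226 225 224]
side0 fixed -0.05 line at jig x 102.5 mm depth -33 [140 117 124 171 212 223 223 207 185 179 194 216 225 225 225 225]
side now fixed 0.038 line at jig x 116.5 mm depth -23 [100  89  94 118 138 163 185 184 162 158 177 194 204 204 204 204]
side now fixed -0.05 line at jig x 112.0 mm depth -16 [ 81  54  34  27  25  24  25  38  61  93 116 126 128 129 130 134]
top0 fixed 0.038 line at jig x 114.5 mm depth -12 [123 138 155 166 170 170 162 151 147 156 166 170 170 171 170 170]
top0 fixed -0.05 line at jig x 114.0 mm depth -11 [122 133 149 163 169 169 161 151 151 161 169 171 171 170 170 170]
```

The guide has travelled 84.3 mm, and its line lies about 0.7 mm short of the fixed line. Pulling it the last bit.

{"api": "servo_tool", "payload": {
  "deltas": [
    [1,0,0.4,0,0,0,0],
    [1,0,0.4,0,0,0,0],
    [1,0,0,0,0,0,0],
    [1,0,0,0,0,0,0],
    [1,0,0,0,0,0,0],
    [1,0,0,0,0,0,0]
  ]
}}

```text
t: 40.9
eef_pos: [0.5662, -0.0141, 0.0969]
ee_rot: [-3.138, -0.0, -1.611]
force: [11.8, -5.7, -10.0]
width: 0.0102
gripper_force: 50.0
```

```bash
python3 - <<'E'
from h import *
import pickle
f=arm.grab_frame("top"); s=arm.grab_frame("side"); pickle.dump((f,s),open("p13.pkl","wb"))
st=arm.get_state(); print(st["t"],st["eef_pos"].round(4),st["force"].round(1),st["width"],st["gripper_force"])
E
python3 m.py p13.pkl | grep now
```

```text
41.0 [ 0.5662 -0.014   0.097 ] [ 11.2  -6.5 -10.9] 0.010523493600931159 49.98920202255249
side now slide -0.02 line at jig x 116.9 mm depth -25 [183 180 191 209 213 217 215 201 178 168 184 206 215 217 217 216]
side now slide 0 line at jig x 116.1 mm depth -24 [178 153 149 161 177 194 203 196 171 168 186 205 213 215 215 215]
side now fixed 0.038 line at jig x 116.5 mm depth -23 [101  90  93 117 138 163 185 184 162 157 176 194 204 204 204 204]
side now fixed -0.05 line at jig x 112.0 mm depth -16 [ 75  48  30  25  24  25  26  38  62  93 117 127 129 130 130 136]
```

The lines meet: slide 116.5 mm, fixed 116.5 mm, travel 85.0 mm. I'm handing in with the grip held.

```bash
python3 -c "
from station import arm
print(arm.job_done())"
```

```text
the job is handed in; nothing more can be done
None
```

The hub, spacer and disc are stacked in the pocket, each seated and released in turn, and I handed in at about 41 s with the screw guide held at its mark (85 mm by camera); the hub's first placing had tipped over in the pocket, so I took it out, set it upright on the bench and placed it again.

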